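# Fetch the boxed-in vial for the stirrer and restore the bottles

### The job

Put the small brown vial with the black cap upright in the middle of the stirrer's round plate: first clear the two bottles that stand before and behind it in its lane of the stand onto the side tray, both of them before you lift the vial. With the vial on the stirrer, put each of the two bottles back upright on the very place it came from. Leave the white vial and the two bottles in its lane where they are.

Things in the scene. Friction and masses are not known exactly. Their poses are not given: they have to be found in the camera images.
- stand: Grey fixed plate on the table, 165 (x) x 235 (y) x 6 mm; origin at the centre of its underside, z up. Two lanes run along its x, at its y = +65 and -65 mm. In each, a vial stands at x = 0 between two yellow guards and one bottle at x = +48 and at -48 mm (ring marks); which one varies. All stand on the plate's top, 6 mm up. Grip bottles across the lane (stand y).
- brown_vial_center (a point): Small brown vial, black cap: upright, body 27 mm across up to 43 mm height, then tapering to a cap 22 mm across; 60 mm tall in all. Point: its centre, half-way up; z up. Loose. In either lane, between guards 38 mm long in stand x, 4 mm thick, inner faces 44 mm apart, tops 66 mm above the table: grip it along the lane (stand x), with the bottles gone.
- white_vial_center (a point): Small pale grey-white vial, white cap: upright, body 27 mm across up to 43 mm height, then tapering to a cap 22 mm across; 60 mm tall in all. Point: its centre, half-way up; z up. Loose. Between the guards of the other lane; stays there.
- blue_cap_bottle_center (a point): White bottle with a blue cap: upright, body 38 mm across up to 44 mm height, then tapering to a cap 26 mm across; 70 mm tall in all. Point: its centre, half-way up; z up. Loose.
- red_cap_bottle_center (a point): White bottle with a red cap: upright, body 40 mm across up to 51 mm height, then tapering to a cap 27 mm across; 80 mm tall in all. Point: its centre, half-way up; z up. Loose.
- white_bottle_center (a point): White bottle with a white cap: upright, body 44 mm across up to 54 mm height, then tapering to a cap 30 mm across; 86 mm tall in all. Point: its centre, half-way up; z up. Loose.
- brown_bottle_center (a point): Brown bottle with a white cap, the largest of the bottles: upright, body 52 mm across up to 70 mm height, then tapering to a cap 36 mm across; 110 mm tall in all. Point: its centre, half-way up; z up. Loose.
- tray_in (a point): Blue open side tray, fixed, empty at the start, 190 (its x) x 110 (its y) mm outside, walls 5 mm thick and 16 mm high above the table, floor 5 mm above the table. The point is the centre of its inner floor, x along its long side, z up. It lies left or right of the stand. Two bottles fit, 45 mm either side of the centre along x.
- stirrer_plate (a point): Centre of the top face of the stirrer's round white plate (92 mm across, with a thin blue ring mark 44 mm across round its centre), 45 mm above the table, z up. The stirrer is a fixed low white box, 130 (x) x 110 (y) mm, with a black knob on its front; it stands on the other side of the stand from the tray.

How it is judged:
By the outcome, as a careful person would: the job done as asked, in the order asked, and still so for the second after the job is handed in, with the robot touching nothing.
It also fails if it takes over 139 s, if anything falls off the work surface, if the arm or the gripper's body presses on something with over 40 N, if the wrist force passes 120 N, or if a joint passes its speed limit or range.

### The arm

A 6-joint arm with a two-finger parallel gripper is mounted at the origin on a cart in front of the work surface, level with it; the furniture and walls round the work are solid. World frame = base frame: x ahead of the robot, y to its left, z up, the work surface at z = 0. Lengths are in m, angles in rad, forces in N, time in s.
With the tool pointing down it reaches from about 0.3 to 0.775 m from the base axis. Payload 14.6 kg.
Tool frame: the origin (TCP) lies at the very end of the fingers, on their centre line; the grasp point (between the pads) lies 19 mm behind it (ctrl.hold_point_z is the z of the grasp point in the tool frame, in m); z points along the fingers, y is the direction in which the jaws open and shut (so a half turn about z gives the same grasp; the last joint's range is limited). The gripper opens to 94 mm and grips with 3 to 60 N. Pads are 16 mm wide; open, the fingers measure 119 mm over their backs; the gripper's body (75 mm by 177 mm) begins 78 mm behind the grasp point.
Start: joints at [1.051, 0.3, 1.521, -0, 1.321, -0.067], TCP at [0.241, 0.495, 0.205] pointing down, gripper open.
Joint ranges: [-3.03, 3.03], [-0.79, 2.21], [0.23, 2.52], [-1.04, 4.18], [0, 3.07], [-2.55, 2.55]. Speed limits (rad/s): [2.22, 2.22, 2.57, 3.14, 3.14, 3.14].

### API

Orientations are given as [roll, pitch, yaw] about the fixed x, y, z axes, in that order (R = Rz(yaw) Ry(pitch) Rx(roll)).
In Python, from station import ctrl, cams, hand_in gives the robot as it stands.
- The arm moves only by the tool servo_tool, never from a script. Its argument "rows" is a list of rows, each a list of 7 numbers: the shift along the world's x, y, z in m, then the turn, a rotation vector about the world's x, y, z in rad, then the gripper command: -1 is shut, 1 is fully open, values between are in proportion. A call has exactly 8 rows; each row is the pose to reach, as a shift and turn from the pose measured when the call began; what a row does not reach only later rows make up. A row lasts 1/12 s, in which the tool goes at most 41.7 mm and 7.16 degrees, less where a joint would pass 70% of its speed; a pose out of reach is approached as far as the arm can. A call with a gripper value outside its range is refused whole. The fingers move at their own pace and stop on an object; "newtons" is the grip in N (left out, the last holds). Time passes only in rows, so rows that repeat a pose let the fingers close, or fill a call up. It gives the time, the measured TCP pose, the force and the opening at its end, in the units of the state.
- ctrl.get_obs(): the state, without advancing time (a new reading comes with each control period).
- cams.camera(name): name is "scene" or "top"; returns a dict with "image" (384x512x3 uint8, red, green, blue), "depth" (384x512 float32, m along the optical axis (not along the pixel's ray), 0 where there is no reading), "fx", "fy", "cx", "cy" (pixels), "rvec" (rotation vector, rad) and "tvec" (3), from world to camera coordinates, as OpenCV has them. Camera axes: x right, y down, z forward; pixel columns grow to the right and rows downward; lengths in m; the calibration is good to about 2 mm. A picture is of the moment at which its call begins.
- hand_in(): hands the job in, once; it reports no verdict.
Trained networks look in a picture, given as the dict that the camera call returned (one of the last four; its "shot" number tells which), for a name from the list of things; names that differ only in an ending like _2 or _b are one class to them, and where a whole thing is asked for, a point or a joint stands for the part that bears it (a point fixed in the world has none). Each returns a list of dicts, best first, with "p" (0 to 1); they miss things now and then, are a little off and sometimes report something else, mostly with a low value. They report only what shows in the picture. A call takes as long as a camera call.
- cams.spot_in(picture, name): "box" ([left, top, right, bottom] as shares, 0 to 1, of the picture: columns of its width, rows of its height, round what is visible of it).
- cams.place_of(picture, name): "at" ([column, row] as shares, 0 to 1, of the picture: columns of its width, rows of its height: a listed point, or the origin of a listed thing).
The state is a dict: "time_s": time; "qpos": joint angles; "joint_vel": joint speeds; "tau": joint torques, N m; "ee_pos": TCP position; "eef_rot": TCP orientation; "force": force on the tool from outside, world axes, zero at the start; "moment": the same for the moment, N m; "grip_width": finger opening in m.
Only numpy, scipy, OpenCV 4.12 (cv2) and the standard library are available. Lean on these libraries where they do the work, as an engineer would, in place of code of your own. Each camera call takes 0.05 s, during which the arm holds its last target.

## Working session

There is one attempt and no reset: what is moved stays moved. The work goes in short steps, Python scripts to look and compute and a tool call to move; the robot and the scene stay as the last step left them, time stands still between calls to the robot, and variables do not carry over. Pictures are saved under pics/ and viewed, and the job is handed in when it is done.

Besides the shell and the picture viewer there is one more tool, called as name([rows], argument=value, ...), one row to a line, values as JSON. servo_tool: Moves the arm, as the interface text tells. Its arguments: {"type":"object","properties":{"rows":{"type":"array"},"newtons":{"type":"number"}},"required":["rows"]}

```bash
ls; mkdir -p pics; cat > h.py <<'E'
import numpy as np, cv2
from station import ctrl, cams
def ray(P,u,v):
    R,_=cv2.Rodrigues(np.array(P['rvec'],float)); t=np.array(P['tvec'],float)
    d=R.T@np.array([(u-P['cx'])/P['fx'],(v-P['cy'])/P['fy'],1.]); o=-R.T@t
    return o,d
def atz(P,u,v,z):
    o,d=ray(P,u,v); return o+d*(z-o[2])/d[2]
def cloud(P):
    R,_=cv2.Rodrigues(np.array(P['rvec'],float)); t=np.array(P['tvec'],float)
    v,u=np.mgrid[0:384,0:512]; z=P['depth']
    c=np.stack([(u-P['cx'])/P['fx']*z,(v-P['cy'])/P['fy']*z,z],-1)
    w=(c-t)@R; w[z==0]=np.nan
    return w
def proj(P,p):
    return cv2.projectPoints(np.array([p],float),np.array(P['rvec'],float),np.array(P['tvec'],float),np.array([[P['fx'],0,P['cx']],[0,P['fy'],P['cy']],[0,0,1]]),None)[0].ravel()
def save(P,n): cv2.imwrite('pics/'+n+'.png',cv2.resize(P['image'][:,:,::-1],(800,600)))
E
python3 - <<'E'
from h import *
o=ctrl.get_obs(); print(o['time_s'],o['ee_pos'],o['eef_rot'],o['grip_width'],o['force'],ctrl.hold_point_z)
H={'stand':0.0,'brown_vial_center':.036,'white_vial_center':.036,'blue_cap_bottle_center':.041,'red_cap_bottle_center':.046,'white_bottle_center':.049,'brown_bottle_center':.061,'tray_in':.005,'stirrer_plate':.045}
for c in('top','scene'):
    P=cams.camera(c); save(P,c+'0'); print(c,ray(P,256,192))
    for n,z in H.items():
        for r in cams.place_of(P,n)[:2]:
            u,v=r['at'][0]*512,r['at'][1]*384
            print(n,round(r['p'],2),np.round([u,v],1),np.round(atz(P,u,v,z),4))
E
```

```text
pics
0.0 [0.24048608 0.49434603 0.20486695] [-3.14040746e+00 -6.52046260e-05  2.68879675e+00] 0.09410702018565219 [0.15015241 0.58396261 0.96011136] -0.0188
top (array([0.36095298, 0.01073611, 0.93489849]), array([ 0.20277716, -0.01216949, -0.97922606]))
stand 0.86 [251.6 194.8] [0.5486 0.0111 0.    ]
stand 0.56 [277.7 201.4] [ 0.5239 -0.0529  0.    ]
brown_vial_center 0.44 [218.8 198.7] [0.5411 0.0921 0.036 ]
white_vial_center 0.45 [272.6 183.6] [ 0.5634 -0.0435  0.036 ]
blue_cap_bottle_center 0.73 [226.7 213.7] [0.5011 0.076  0.041 ]
red_cap_bottle_center 0.59 [276.6 201.5] [ 0.516  -0.0471  0.046 ]
red_cap_bottle_center 0.34 [141.6 220. ] [0.5088 0.2798 0.046 ]
white_bottle_center 0.82 [271.  166.2] [ 0.6045 -0.0443  0.049 ]
brown_bottle_center 0.62 [216.8 174.6] [0.5956 0.0891 0.061 ]
tray_in 0.84 [365.8 206.7] [ 0.4838 -0.271   0.005 ]
stirrer_plate 0.74 [147.1 220.8] [0.5055 0.2671 0.045 ]
scene (array([-0.18895828, -0.44880925,  0.72835878]), array([ 0.69192116,  0.40136908, -0.60016051]))
stand 0.71 [243.  214.1] [0.5569 0.02   0.    ]
white_vial_center 0.48 [266.6 211.7] [ 0.5559 -0.0458  0.036 ]
blue_cap_bottle_center 0.65 [215.9 199.1] [0.5297 0.079  0.041 ]
blue_cap_bottle_center 0.58 [208.8 206.2] [0.4985 0.0779 0.041 ]
red_cap_bottle_center 0.73 [263.1 218.7] [ 0.5194 -0.0571  0.046 ]
white_bottle_center 0.73 [273.7 195.4] [ 0.6043 -0.0378  0.049 ]
brown_bottle_center 0.9 [230.1 178.1] [0.5969 0.0815 0.061 ]
brown_bottle_center 0.42 [267.  210.2] [ 0.5341 -0.0585  0.061 ]
tray_in 0.64 [340.9 278.6] [ 0.4778 -0.2667  0.005 ]
stirrer_plate 0.73 [142.3 183.7] [0.4833 0.2681 0.045 ]
```

View pics/top0.png

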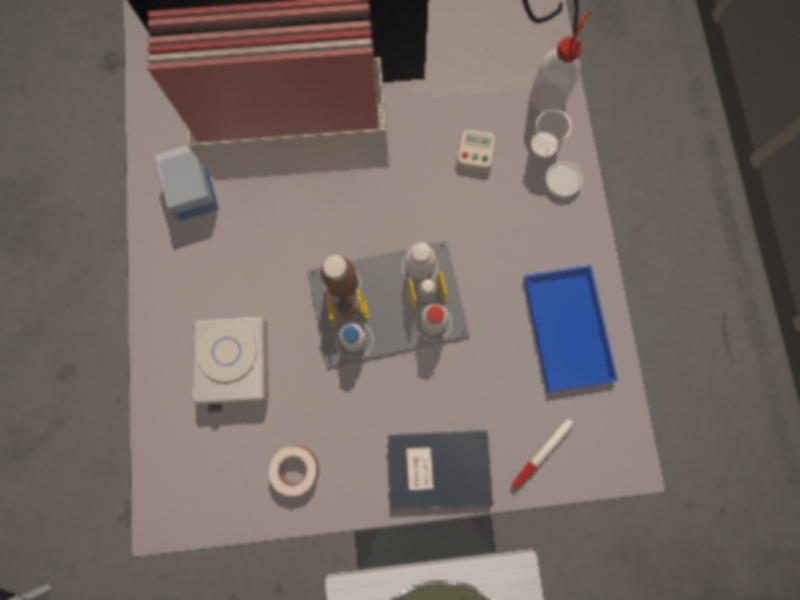

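View pics/scene0.png

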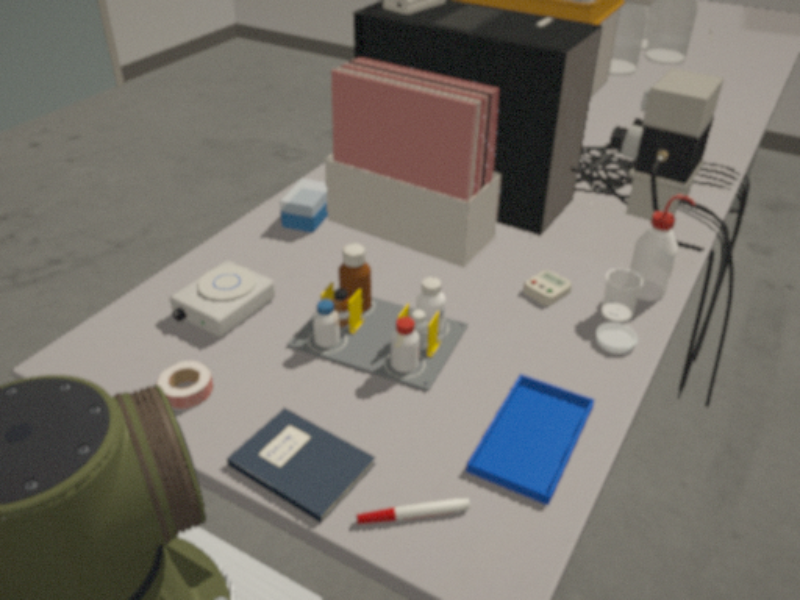

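The top view (800x600) shows the brown vial at (345,305) in the left lane. The brown bottle stands behind it (338,275) and the blue-cap bottle before it (352,338). The tray is on the right (570,328) and the stirrer on the left (228,350). Next I'll refine these positions with depth.

```bash
python3 - <<'E'
from h import *
for c in('top','scene'):
    P=cams.camera(c); w=cloud(P); im=P['image'].astype(int); hsv=cv2.cvtColor(P['image'],cv2.COLOR_RGB2HSV)
    print(c, 'table z', np.nanmedian(w[(np.abs(w[...,0]-.45)<.02)&(np.abs(w[...,1]+.12)<.02)][:,2]))
    # tray: blue
    m=(hsv[...,0]>105)&(hsv[...,0]<125)&(hsv[...,1]>150)&(w[...,1]<-.15)&(w[...,1]>-.4)
    n,l,s,_=cv2.connectedComponentsWithStats(m.astype(np.uint8)); k=1+np.argmax(s[1:,4]); m=l==k
    q=w[m]; rim=q[q[:,2]>.012]; print('tray n',m.sum(),'z pct',np.nanpercentile(q[:,2],[5,50,95]))
    r=cv2.minAreaRect(rim[:,:2].astype(np.float32)); print('rim',r)
    fl=q[(q[:,2]<.008)]; print('floor',cv2.minAreaRect(fl[:,:2].astype(np.float32)))
    # stirrer plate
    m=(np.abs(w[...,2]-.045)<.004)&(np.abs(w[...,0]-.5)<.09)&(np.abs(w[...,1]-.27)<.09)
    print('plate',cv2.minEnclosingCircle(w[m][:,:2].astype(np.float32)), np.nanmedian(w[m],0))
    m=(np.abs(w[...,0]-.5)<.1)&(np.abs(w[...,1]-.27)<.1)&(w[...,2]>.02)
    print('box z',np.nanpercentile(w[m][:,2],[5,25,50,75,95]))
    # caps
    near=(np.abs(w[...,0]-.55)<.1)&(np.abs(w[...,1]-.015)<.13)
    for nme,z in (('blue',.076),('red',.086),('whiteb',.092),('brownb',.116),('vial',.066)):
        m=near&(np.abs(w[...,2]-z)<.003)
        n,l,s,_=cv2.connectedComponentsWithStats(m.astype(np.uint8))
        for k in range(1,n):
            if s[k,4]>8: q=w[l==k]; print(nme,s[k,4],np.round(q.mean(0),4),np.round(np.ptp(q,axis=0),3))
    # stand top
    m=near&(np.abs(w[...,2]-.006)<.0035)&(im.max(-1)<135)
    n,l,s,_=cv2.connectedComponentsWithStats(m.astype(np.uint8)); k=1+np.argmax(s[1:,4])
    print('stand',s[k,4],cv2.minAreaRect(w[l==k][:,:2].astype(np.float32)), im[l==k].mean(0))
    big=cv2.resize(P['image'][120:270,100:420],None,fx=2.5,fy=2.5,interpolation=cv2.INTER_CUBIC); cv2.imwrite('pics/%s_c0.png'%c,big[:,:,::-1])
E
```

```text
top table z -0.0005231599660235292
tray n 2921 z pct [0.00172016 0.00445846 0.01440014]
rim ((0.4751991033554077, -0.26307353377342224), (0.18136440217494965, 0.10673730075359344), 2.1461100578308105)
floor ((0.4756184220314026, -0.2659502625465393), (0.17375773191452026, 0.09902914613485336), 2.4691696166992188)
plate ((0.48543304204940796, 0.2746949791908264), 0.07655543088912964) [0.49390799 0.27315148 0.04449058]
box z [0.03352148 0.03896718 0.0413993  0.04465143 0.04680059]
blue 11 [0.5714 0.0804 0.0768] [0.008 0.017 0.004]
blue 84 [0.4982 0.0805 0.0754] [0.024 0.022 0.005]
red 57 [0.5831 0.0803 0.0857] [0.036 0.032 0.006]
red 22 [0.5854 0.1075 0.0858] [0.025 0.011 0.005]
red 93 [ 0.5119 -0.0481  0.0853] [0.024 0.024 0.005]
whiteb 111 [ 0.607  -0.0381  0.0915] [0.027 0.028 0.006]
brownb 157 [0.593  0.0901 0.1156] [0.032 0.032 0.006]
vial 70 [ 0.5999 -0.0369  0.0658] [0.038 0.042 0.006]
vial 24 [ 0.5616 -0.0673  0.0655] [0.035 0.006 0.005]
vial 55 [ 0.5593 -0.0436  0.0658] [0.018 0.02  0.005]
vial 23 [ 0.5539 -0.0199  0.0652] [0.03  0.005 0.005]
vial 25 [0.5472 0.0615 0.0657] [0.
[... 1428 characters left out ...]
.036 0.035 0.006]
vial 44 [0.5784 0.0774 0.066 ] [0.042 0.041 0.006]
vial 22 [0.5415 0.1074 0.0658] [0.035 0.006 0.005]
vial 39 [0.5451 0.0825 0.0666] [0.023 0.02  0.006]
vial 24 [0.5486 0.0598 0.0662] [0.036 0.007 0.005]
vial 68 [ 0.5964 -0.0464  0.0661] [0.039 0.041 0.006]
vial 23 [ 0.5555 -0.0216  0.0664] [0.035 0.006 0.006]
vial 22 [0.4919 0.0728 0.0659] [0.02  0.019 0.005]
vial 48 [ 0.5573 -0.046   0.0669] [0.023 0.02  0.006]
vial 25 [ 0.5607 -0.0694  0.0662] [0.038 0.007 0.005]
vial 63 [ 0.504  -0.0546  0.0657] [0.03  0.034 0.006]
stand 1681 ((0.545194149017334, 0.018695279955863953), (0.16701295971870422, 0.2346525937318802), 6.793702125549316) [117.70136823 117.52290303 111.94467579]
```

View pics/top_c0.png

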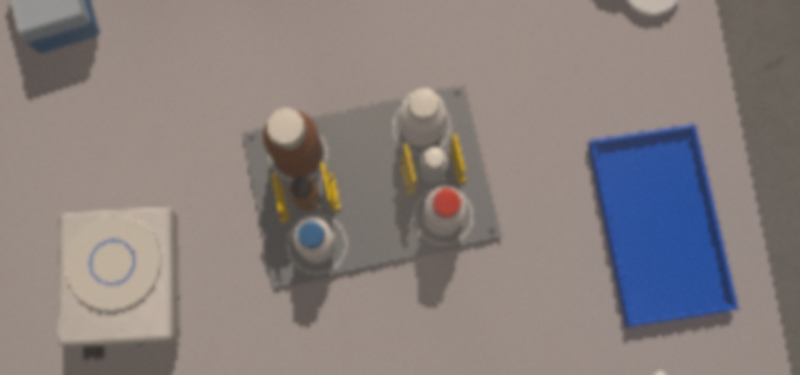

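```bash
python3 - <<'E'
from h import *
for c in('top','scene'):
    P=cams.camera(c); w=cloud(P); im=P['image'].astype(int)
    V,U=np.mgrid[0:384,0:512]
    m=(np.abs(w[...,0]-.485)<.045)&(np.abs(w[...,1]-.27)<.045)
    b=im[...,2]-im[...,0]; thr=np.percentile(b[m],50)+12
    r=m&(b>thr); print(c,r.sum(),np.percentile(b[m],[5,50,95]))
    pts=np.array([atz(P,u,v,.045)[:2] for u,v in zip(U[r],V[r])],np.float32)
    print(cv2.fitEllipse(pts), cv2.minAreaRect(pts))
    m=(np.abs(w[...,0]-.48)<.085)&(np.abs(w[...,1]-.27)<.085)&(w[...,2]>.034)
    print('box',cv2.minAreaRect(w[m][:,:2].astype(np.float32)))
    u0,v0=proj(P,[.483,.27,.045]).astype(int)
    cv2.imwrite('pics/st_%s.png'%c,cv2.resize(P['image'][v0-40:v0+40,u0-45:u0+45],None,fx=7,fy=7,interpolation=cv2.INTER_CUBIC)[:,:,::-1]); print(u0,v0)
E
```

```text
top 142 [-33. -30.  -2.]
((0.4973568022251129, 0.27374714612960815), (0.042400434613227844, 0.043138716369867325), 128.84625244140625) ((0.4974614679813385, 0.27377408742904663), (0.045620523393154144, 0.04596585035324097), 40.40616226196289)
box ((0.4841685891151428, 0.2748871147632599), (0.10967990010976791, 0.13303279876708984), 86.6246109008789)
146 230
scene 56 [-22. -17.  -4.]
((0.49920737743377686, 0.2741301953792572), (0.04167986661195755, 0.04253789037466049), 129.17481994628906) ((0.49739521741867065, 0.2732691168785095), (0.04320408031344414, 0.04200620576739311), 40.430458068847656)
box ((0.4808807373046875, 0.2730359137058258), (0.11356890946626663, 0.13963282108306885), 87.76023864746094)
141 183
```

View pics/st_top.png

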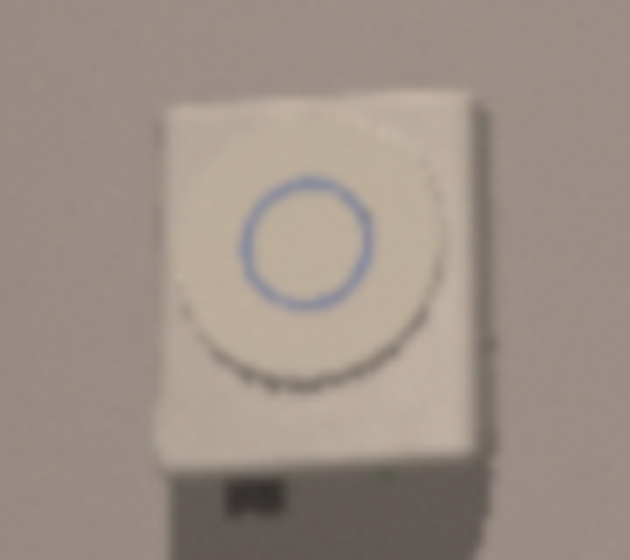

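servo_tool([
  [0.03,-0.03,0,0,0,0.08,1],
  [0.06,-0.06,0,0,0,0.16,1],
  [0.09,-0.1,0,0,0,0.24,1],
  [0.12,-0.14,0,0,0,0.32,1],
  [0.15,-0.18,0,0,0,0.4,1],
  [0.18,-0.21,0,0,0,0.48,1],
  [0.2,-0.23,0,0,0,0.55,1],
  [0.2,-0.23,0,0,0,0.55,1],
])

```text
time_s: 1.87
ee_pos: [0.4432, 0.2611, 0.2056]
eef_rot: [-3.141, 0.001, -3.042]
force: [0.1, 0.3, 0.5]
grip_width: 0.0945
```

The stirrer crop shows the blue ring centred on the plate at about (307,243) in the crop. Both cameras put it at about (0.498, 0.274). Next I'll approach the brown bottle.

servo_tool([
  [0.025,-0.029,0,0,0,0,1],
  [0.05,-0.058,0,0,0,0,1],
  [0.075,-0.087,0,0,0,0,1],
  [0.1,-0.116,0,0,0,0,1],
  [0.125,-0.145,0,0,0,0,1],
  [0.149,-0.1726,0,0,0,0,1],
  [0.149,-0.1726,0,0,0,0,1],
  [0.149,-0.1726,0,0,0,0,1],
])

```text
time_s: 2.53
ee_pos: [0.5927, 0.0871, 0.2049]
eef_rot: [-3.141, -0.0, -3.045]
force: [-1.7, 0.1, -0.0]
grip_width: 0.0941
```

```bash
python3 - <<'E'
from h import *
P=cams.camera('scene'); save(P,'a1'); P=cams.camera('top'); save(P,'a1t')
o=ctrl.get_obs();print(o['ee_pos'],o['eef_rot'],o['qpos'])
E
```

```text
[0.59183771 0.08893683 0.20544833] [-3.14126724e+00  3.26881301e-04 -3.04219757e+00] [ 8.81091902e-02  4.08455780e-01  1.37498115e+00 -3.29137542e-04
  1.35782520e+00 -1.58201265e+00]
```

View pics/a1.png

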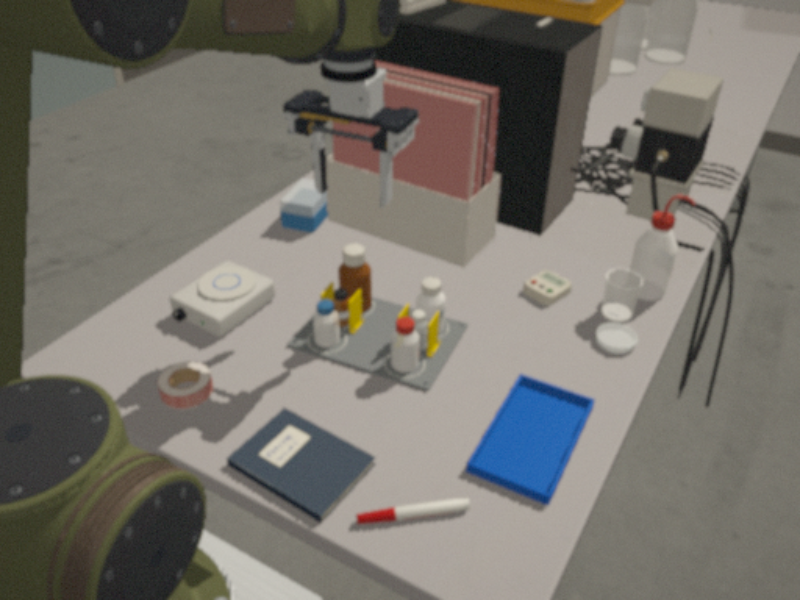

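The scene view shows the open gripper (350,150) above the brown bottle (355,280), jaws across the lane. Descending.

servo_tool([
  [0,0,-0.025,0,0,0,1],
  [0,0,-0.05,0,0,0,1],
  [0,0,-0.075,0,0,0,1],
  [0,0,-0.1,0,0,0,1],
  [0,0,-0.125,0,0,0,1],
  [0,0,-0.15,0,0,0,1],
  [0,0,-0.172,0,0,0,1],
  [0,0,-0.172,0,0,0,1],
])

```text
time_s: 3.3
ee_pos: [0.5891, 0.09, 0.0297]
eef_rot: [-3.141, -0.006, -3.041]
force: [-0.7, -0.8, 0.4]
grip_width: 0.0943
```

servo_tool([
  [0,0,0,0,0,0,-0.2],
  [0,0,0,0,0,0,-0.5],
  [0,0,0,0,0,0,-1],
  [0,0,0,0,0,0,-1],
  [0,0,0,0,0,0,-1],
  [0,0,0,0,0,0,-1],
  [0,0,0,0,0,0,-1],
  [0,0,0,0,0,0,-1],
], newtons=20)

```text
time_s: 3.97
ee_pos: [0.5893, 0.0899, 0.0301]
eef_rot: [-3.141, -0.005, -3.041]
force: [-1.5, -0.3, 3.0]
grip_width: 0.0513
```

```bash
python3 - <<'E'
from h import *
P=cams.camera('top'); save(P,'a2t');P=cams.camera('scene'); save(P,'a2')
o=ctrl.get_obs();print(o['ee_pos'],o['eef_rot'],o['grip_width'],o['force'])
E
```

```text
[0.58932725 0.08993051 0.03007246] [-3.14140832 -0.00525051 -3.0406834 ] 0.051412908246452484 [-1.22873244 -0.31733996  4.63089389]
```

servo_tool([
  [0,0,0.005,0,0,0,-1],
  [0,0,0.015,0,0,0,-1],
  [0,0,0.035,0,0,0,-1],
  [0,0,0.06,0,0,0,-1],
  [0,0,0.085,0,0,0,-1],
  [0,0,0.11,0,0,0,-1],
  [0,0,0.13,0,0,0,-1],
  [0,0,0.13,0,0,0,-1],
])

```text
time_s: 4.73
ee_pos: [0.5908, 0.0901, 0.1651]
eef_rot: [-3.141, 0.002, -3.041]
force: [0.3, 0.3, -0.4]
grip_width: 0.0517
```

```bash
python3 - <<'E'
from h import *
P=cams.camera('scene'); save(P,'a3')
o=ctrl.get_obs();print(o['ee_pos'],o['eef_rot'],o['grip_width'],o['force'])
E
```

```text
[0.59007451 0.09002181 0.16240963] [-3.14139503e+00 -1.29281547e-03 -3.04067892e+00] 0.05135629530416627 [ 0.03726985 -0.75099272 -2.30989693]
```

View pics/a3.png

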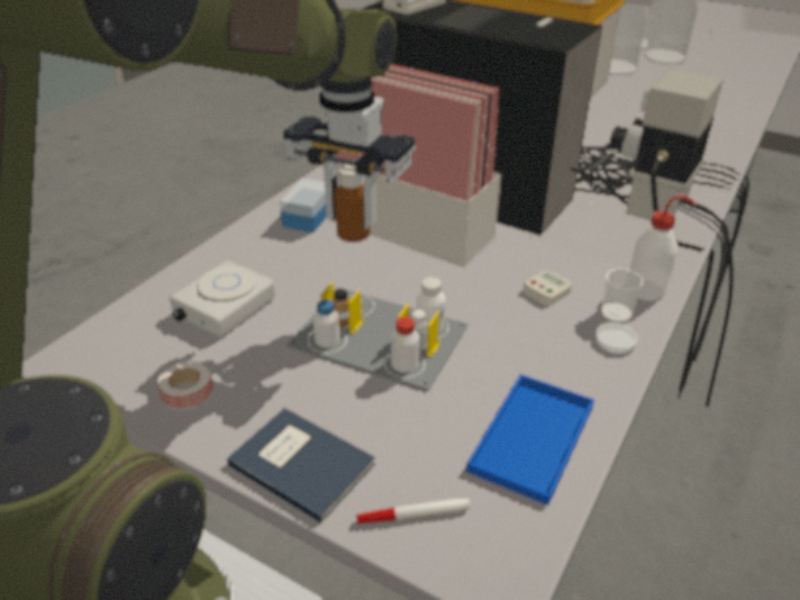

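The brown bottle is lifted (352,205), and its ring on the stand is free (360,303). Carrying it to the far tray slot.

servo_tool([
  [-0.003,-0.015,0,0,0,0,-1],
  [-0.009,-0.045,0,0,0,0,-1],
  [-0.016,-0.08,0,0,0,0,-1],
  [-0.023,-0.115,0,0,0,0,-1],
  [-0.03,-0.15,0,0,0,0,-1],
  [-0.037,-0.185,0,0,0,0,-1],
  [-0.044,-0.22,0,0,0,0,-1],
  [-0.052,-0.255,0,0,0,0,-1],
])

```text
time_s: 5.45
ee_pos: [0.5365, -0.1671, 0.1611]
eef_rot: [3.141, -0.003, -3.041]
force: [0.8, 0.0, -1.2]
grip_width: 0.0515
```

servo_tool([
  [-0.005,-0.03,0,0,0,0,-1],
  [-0.01,-0.06,-0.01,0,0,0,-1],
  [-0.015,-0.085,-0.02,0,0,0,-1],
  [-0.0185,-0.097,-0.04,0,0,0,-1],
  [-0.0185,-0.097,-0.06,0,0,0,-1],
  [-0.0185,-0.097,-0.08,0,0,0,-1],
  [-0.0185,-0.097,-0.1,0,0,0,-1],
  [-0.0185,-0.097,-0.1,0,0,0,-1],
])

```text
time_s: 6.12
ee_pos: [0.515, -0.2634, 0.0561]
eef_rot: [3.136, -0.01, -3.041]
force: [-0.1, -0.1, -1.3]
grip_width: 0.0514
```

```bash
python3 - <<'E'
from h import *
P=cams.camera('scene'); save(P,'a4');P=cams.camera('top'); save(P,'a4t')
o=ctrl.get_obs();print(o['ee_pos'],o['eef_rot'],o['grip_width'],o['force'])
E
```

```text
[ 0.51709709 -0.26415856  0.06038523] [ 3.13962453 -0.005119   -3.04113622] 0.051436220300737016 [ 0.51033798 -0.43166155  0.28618669]
```

View pics/a4.png

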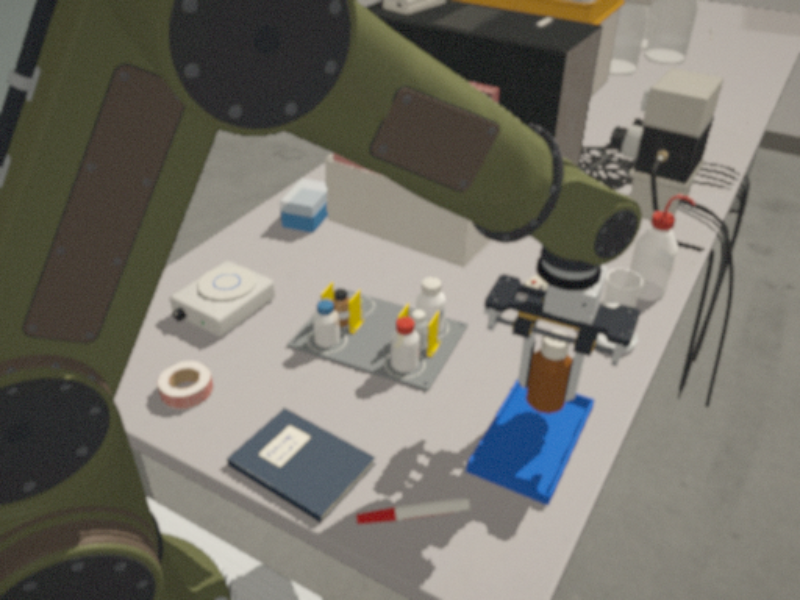

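The brown bottle hangs over the far half of the tray at (548,380), 31 mm above the floor. Lowering slowly.

servo_tool([
  [0,0,-0.008,0,0,0,-1],
  [0,0,-0.016,0,0,0,-1],
  [0,0,-0.022,0,0,0,-1],
  [0,0,-0.026,0,0,0,-1],
  [0,0,-0.029,0,0,0,-1],
  [0,0,-0.029,0,0,0,-1],
  [0,0,-0.03,0,0,0,-1],
  [0,0,-0.03,0,0,0,-1],
])

```text
time_s: 6.88
ee_pos: [0.5172, -0.2642, 0.0305]
eef_rot: [3.14, -0.005, -3.041]
force: [-0.6, 0.2, -0.6]
grip_width: 0.0515
```

```bash
python3 - <<'E'
from h import *
P=cams.camera('scene')
o=ctrl.get_obs();print(o['ee_pos'],o['eef_rot'],o['grip_width'],o['force'])
E
```

```text
[ 0.51725981 -0.26415483  0.03061884] [ 3.13984314 -0.00479191 -3.04100541] 0.051294536916803496 [ 0.4830829  -0.55018566 -0.67024005]
```

servo_tool([
  [0,0,-0.001,0,0,0,-1],
  [0,0,-0.0015,0,0,0,-1],
  [0,0,-0.0015,0,0,0,-1],
  [0,0,-0.0015,0,0,0,0.2],
  [0,0,-0.0015,0,0,0,0.4],
  [0,0,-0.0015,0,0,0,0.5],
  [0,0,-0.0015,0,0,0,0.5],
  [0,0,-0.0015,0,0,0,0.5],
])

```text
time_s: 7.6
ee_pos: [0.5173, -0.2642, 0.0292]
eef_rot: [3.14, -0.005, -3.041]
force: [0.0, 1.1, -0.1]
grip_width: 0.07
```

servo_tool([
  [0,0,0.01,0,0,0,0.5],
  [0,0,0.03,0,0,0,0.5],
  [0,0,0.055,0,0,0,0.5],
  [0,0,0.08,0,0,0,0.5],
  [0,0,0.105,0,0,0,0.5],
  [0,0,0.13,0,0,0,0.5],
  [0,0,0.15,0,0,0,1],
  [0,0,0.15,0,0,0,1],
])

```text
time_s: 8.27
ee_pos: [0.5186, -0.2649, 0.1845]
eef_rot: [-3.139, 0.001, -3.041]
force: [0.2, -0.6, 0.0]
grip_width: 0.0807
```

```bash
python3 - <<'E'
from h import *
P=cams.camera('scene'); save(P,'a5')
o=ctrl.get_obs();print(o['ee_pos'],o['eef_rot'],o['grip_width'],o['force'])
E
```

```text
[ 0.51794699 -0.26458615  0.18185919] [-3.14067024e+00 -1.21655888e-03 -3.04100647e+00] 0.08429913404921849 [ 0.31777453 -0.09384709  0.15362533]
```

View pics/a5.png

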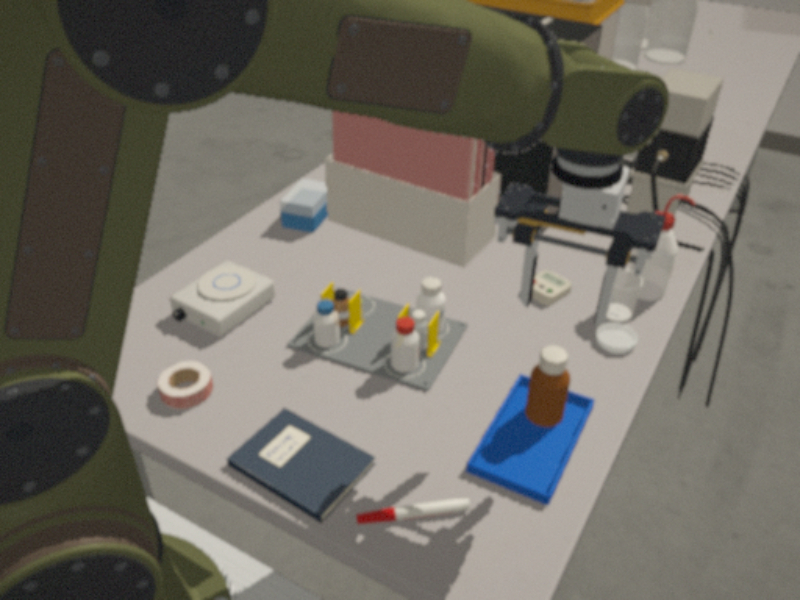

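The brown bottle stands upright in the far half of the tray (547,385). Next is the blue-cap bottle.

servo_tool([
  [-0.002,0.03,0,0,0,0,1],
  [-0.004,0.065,0,0,0,0,1],
  [-0.006,0.105,0,0,0,0,1],
  [-0.009,0.145,0,0,0,0,1],
  [-0.011,0.185,0,0,0,0,1],
  [-0.013,0.225,0,0,0,0,1],
  [-0.016,0.265,0,0,0,0,1],
  [-0.018,0.3,0,0,0,0,1],
])

```text
time_s: 8.98
ee_pos: [0.4988, 0.0377, 0.1811]
eef_rot: [-3.141, -0.003, -3.041]
force: [0.4, 0.6, -0.4]
grip_width: 0.094
```

```bash
python3 - <<'E'
from h import *
P=cams.camera('scene')
o=ctrl.get_obs();print(o['ee_pos'],o['eef_rot'],o['grip_width'],o['force'])
E
```

```text
[0.49857531 0.04200775 0.18118134] [ 3.14096654e+00 -2.47882522e-03 -3.03812980e+00] 0.09454027587181708 [-0.84172021  2.71910054  0.35936426]
```

servo_tool([
  [0,0.015,0,0,0,0,1],
  [-0.001,0.03,0,0,0,0,1],
  [-0.001,0.0375,-0.005,0,0,0,1],
  [-0.001,0.0375,-0.02,0,0,0,1],
  [-0.001,0.0375,-0.04,0,0,0,1],
  [-0.001,0.0375,-0.06,0,0,0,1],
  [-0.001,0.0375,-0.07,0,0,0,1],
  [-0.001,0.0375,-0.07,0,0,0,1],
])

```text
time_s: 9.7
ee_pos: [0.4963, 0.079, 0.1086]
eef_rot: [3.141, -0.007, -3.038]
force: [-0.5, -0.4, -0.2]
grip_width: 0.094
```

```bash
python3 - <<'E'
from h import *
P=cams.camera('scene');save(P,'a6')
o=ctrl.get_obs();print(o['ee_pos'],o['eef_rot'],o['grip_width'],o['force'])
E
```

```text
[0.49709257 0.07914342 0.11031675] [ 3.14102352 -0.00473179 -3.03847563] 0.09412853761357294 [ 0.85531206 -0.71149227 -0.01285315]
```

View pics/a6.png

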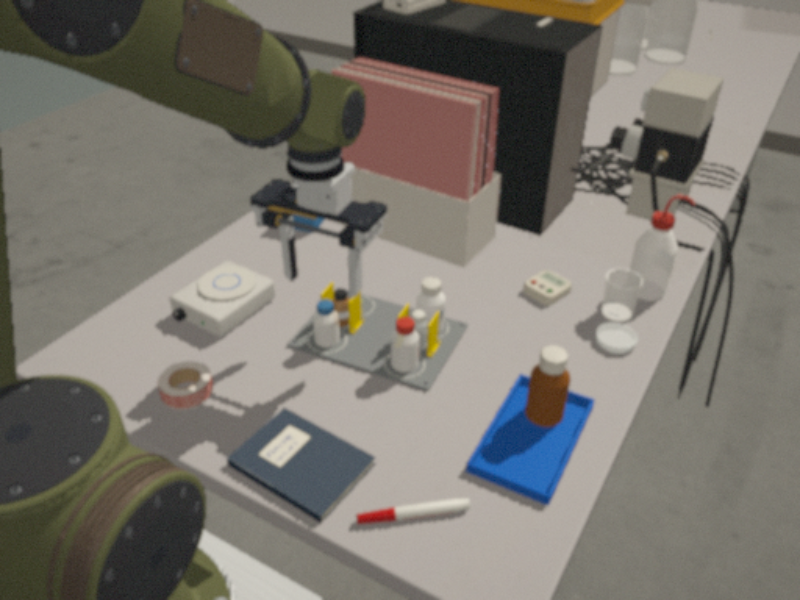

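The open gripper (320,230) is straight above the blue-cap bottle (327,325). I'll descend and grip it.

servo_tool([
  [0,0,-0.02,0,0,0,1],
  [0,0,-0.04,0,0,0,1],
  [0,0,-0.06,0,0,0,1],
  [0,0,-0.075,0,0,0,1],
  [0,0,-0.085,0,0,0,1],
  [0,0,-0.0875,0,0,0,1],
  [0,0,-0.0875,0,0,0,1],
  [0,0,-0.0875,0,0,0,1],
])

```text
time_s: 10.42
ee_pos: [0.4977, 0.0792, 0.0238]
eef_rot: [3.141, -0.003, -3.039]
force: [-0.4, -0.8, -0.4]
grip_width: 0.0939
```

servo_tool([
  [0,0,0,0,0,0,0],
  [0,0,0,0,0,0,-0.4],
  [0,0,0,0,0,0,-1],
  [0,0,0,0,0,0,-1],
  [0,0,0,0,0,0,-1],
  [0,0,0,0,0,0,-1],
  [0,0,0,0,0,0,-1],
  [0,0,0,0,0,0,-1],
], newtons=20)

```text
time_s: 11.08
ee_pos: [0.4977, 0.0792, 0.0238]
eef_rot: [3.141, -0.003, -3.039]
force: [-0.5, -0.1, -0.1]
grip_width: 0.0441
```

```bash
python3 - <<'E'
from h import *
P=cams.camera('scene')
o=ctrl.get_obs();print(o['ee_pos'],o['eef_rot'],o['grip_width'],o['force'])
E
```

```text
[0.49771287 0.07915398 0.0237991 ] [ 3.14101558 -0.0034205  -3.03850208] 0.039952752032929605 [0.0257783  0.3148588  0.42182306]
```

servo_tool([
  [0,0,0.005,0,0,0,-1],
  [0,0,0.015,0,0,0,-1],
  [0,0,0.035,0,0,0,-1],
  [0,0,0.06,0,0,0,-1],
  [0,0,0.085,0,0,0,-1],
  [0,0,0.11,0,0,0,-1],
  [0,0,0.13,0,0,0,-1],
  [0,0,0.13,0,0,0,-1],
])

```text
time_s: 11.8
ee_pos: [0.4993, 0.0793, 0.1587]
eef_rot: [3.141, 0.003, -3.038]
force: [0.5, -0.3, -0.2]
grip_width: 0.037
```

```bash
python3 - <<'E'
from h import *
P=cams.camera('scene');save(P,'a7')
o=ctrl.get_obs();print(o['ee_pos'],o['eef_rot'],o['grip_width'],o['force'])
E
```

```text
[0.49854997 0.07923412 0.15621327] [ 3.14108194e+00  8.46317355e-04 -3.03853329e+00] 0.03717455697213777 [-0.3566096   0.54436743 -0.91866886]
```

View pics/a7.png

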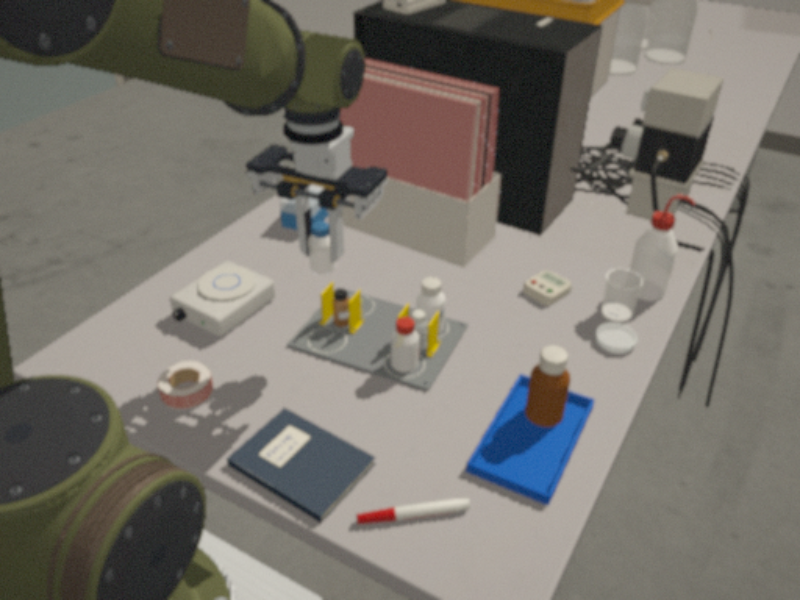

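The bottle is held, but the grip closed only as the lift began. I'll measure its height in the hand.

```bash
python3 - <<'E'
from h import *
P=cams.camera('scene');w=cloud(P);hsv=cv2.cvtColor(P['image'],cv2.COLOR_RGB2HSV)
o=ctrl.get_obs();print(o['ee_pos'],o['grip_width'])
for c in ('scene',):
    near=(np.abs(w[...,0]-.4985)<.035)&(np.abs(w[...,1]-.0795)<.03)
    m=near&(hsv[...,0]>100)&(hsv[...,0]<125)&(hsv[...,1]>90)
    print(m.sum(),np.nanpercentile(w[m],[2,50,98],axis=0).round(4), proj(P,[.4985,.0795,.214]))
    u,v=proj(P,[.4985,.0795,.17]).astype(int)
    cv2.imwrite('pics/a8.png',cv2.resize(P['image'][v-40:v+40,u-45:u+45],None,fx=7,fy=7,interpolation=cv2.INTER_CUBIC)[:,:,::-1])
    mm=near&(w[...,2]<.19)&(hsv[...,1]<90); print(np.nanpercentile(w[mm],[1,5,50,95],axis=0).round(4))
    for z in (.138,.142,.206,.21,.214): print(z,proj(P,[.4985,.0795,z])-[u-45,v-40])
E
```

```text
[0.4978278  0.07915478 0.15450293] 0.037495346832251586
97 [[0.4644 0.0579 0.1988]
 [0.4935 0.0767 0.2076]
 [0.507  0.0983 0.3533]] [203.83588132 142.50178242]
[[ 0.4643  0.0501 -0.5452]
 [ 0.4675  0.0531  0.0047]
 [ 0.4889  0.0758  0.0098]
 [ 0.5269  0.1061  0.1869]]
0.138 [45.86977041 52.93868706]
0.142 [45.76713337 51.4531997 ]
0.206 [44.05862106 26.72554153]
0.21 [43.94751639 25.11750025]
0.214 [43.83588132 23.50178242]
```

View pics/a8.png

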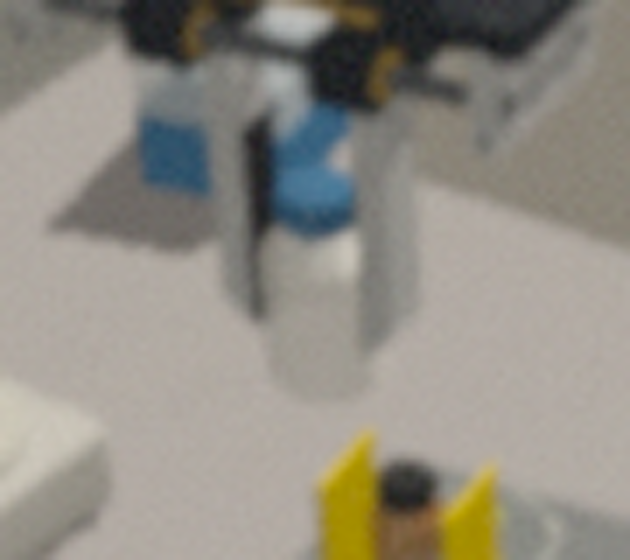

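The crop shows the blue bottle held upright, cap (312,200), with almost no slip. Carrying it to the near tray slot.

servo_tool([
  [-0.006,-0.015,0,0,0,0,-1],
  [-0.012,-0.045,0,0,0,0,-1],
  [-0.02,-0.08,0,0,0,0,-1],
  [-0.028,-0.115,0,0,0,0,-1],
  [-0.036,-0.15,0,0,0,0,-1],
  [-0.044,-0.185,0,0,0,0,-1],
  [-0.052,-0.22,0,0,0,0,-1],
  [-0.06,-0.255,0,0,0,0,-1],
])

```text
time_s: 12.57
ee_pos: [0.4365, -0.1772, 0.1534]
eef_rot: [3.14, -0.004, -3.038]
force: [0.0, -0.1, -0.8]
grip_width: 0.0374
```

```bash
python3 - <<'E'
from h import *
P=cams.camera('scene')
o=ctrl.get_obs();print(o['ee_pos'],o['eef_rot'],o['grip_width'],o['force'])
E
```

```text
[ 0.43551955 -0.18174513  0.15333916] [ 3.14129592 -0.00400187 -3.04094473] 0.037296219068505075 [-0.71038141 -2.98246548 -0.6599761 ]
```

servo_tool([
  [-0.002,-0.03,0,0,0,0,-1],
  [-0.004,-0.06,0,0,0,0,-1],
  [-0.005,-0.085,-0.01,0,0,0,-1],
  [-0.005,-0.085,-0.03,0,0,0,-1],
  [-0.005,-0.085,-0.055,0,0,0,-1],
  [-0.005,-0.085,-0.08,0,0,0,-1],
  [-0.005,-0.085,-0.095,0,0,0,-1],
  [-0.005,-0.085,-0.1,0,0,0,-1],
])

```text
time_s: 13.28
ee_pos: [0.4288, -0.2656, 0.0499]
eef_rot: [3.137, -0.008, -3.041]
force: [0.3, 0.4, -0.7]
grip_width: 0.0374
```

```bash
python3 - <<'E'
from h import *
P=cams.camera('scene');save(P,'a9')
o=ctrl.get_obs();print(o['ee_pos'],o['eef_rot'],o['grip_width'],o['force'])
E
```

```text
[ 0.42919284 -0.26577104  0.05055565] [ 3.13801253 -0.00763637 -3.04104358] 0.0372071732765226 [-0.17740408 -0.36576825 -2.07380244]
```

View pics/a9.png

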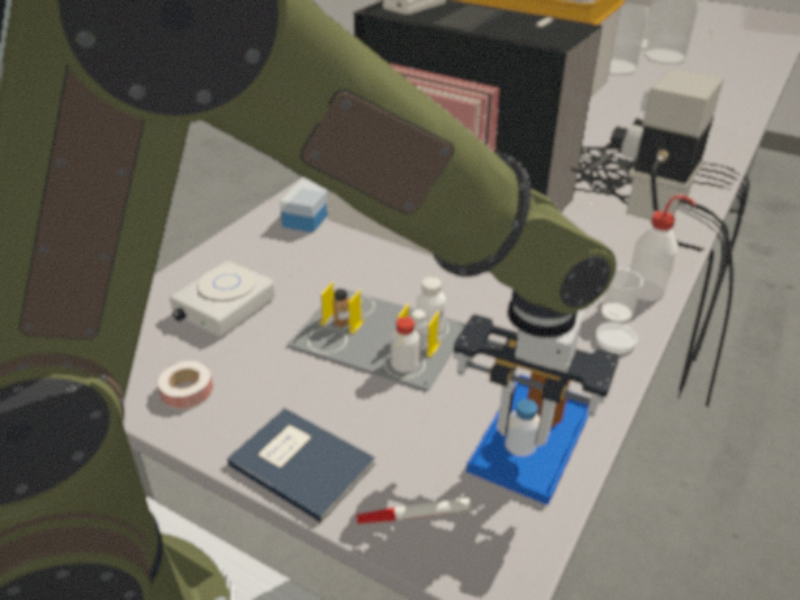

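The blue bottle (523,425) is over the near half of the tray. Lowering it.

servo_tool([
  [0,0,-0.008,0,0,0,-1],
  [0,0,-0.016,0,0,0,-1],
  [0,0,-0.021,0,0,0,-1],
  [0,0,-0.024,0,0,0,-1],
  [0,0,-0.026,0,0,0,-1],
  [0,0,-0.026,0,0,0,-1],
  [0,0,-0.026,0,0,0,-1],
  [0,0,-0.026,0,0,0,-1],
])

```text
time_s: 14.0
ee_pos: [0.4294, -0.2659, 0.0249]
eef_rot: [3.138, -0.007, -3.041]
force: [-0.2, 0.4, 0.4]
grip_width: 0.0374
```

```bash
python3 - <<'E'
from h import *
P=cams.camera('scene')
o=ctrl.get_obs();print(o['ee_pos'],o['eef_rot'],o['grip_width'],o['force'])
E
```

```text
[ 0.42938888 -0.26590704  0.02491393] [ 3.1384572  -0.00714236 -3.04107452] 0.037207461677555495 [ 0.59576284  0.24958012 -0.43298062]
```

servo_tool([
  [0,0,-0.001,0,0,0,-1],
  [0,0,-0.002,0,0,0,-1],
  [0,0,-0.002,0,0,0,-1],
  [0,0,-0.002,0,0,0,-1],
  [0,0,-0.002,0,0,0,-0.1],
  [0,0,-0.002,0,0,0,0.1],
  [0,0,-0.002,0,0,0,0.3],
  [0,0,-0.002,0,0,0,0.3],
])

```text
time_s: 14.72
ee_pos: [0.4293, -0.2659, 0.0228]
eef_rot: [3.138, -0.007, -3.041]
force: [0.4, 0.4, -0.4]
grip_width: 0.0586
```

servo_tool([
  [0,0,0,0,0,0,0.3],
  [0,0,0,0,0,0,0.3],
  [0,0,0.01,0,0,0,0.3],
  [0,0,0.03,0,0,0,0.3],
  [0,0,0.06,0,0,0,0.3],
  [0,0,0.09,0,0,0,0.3],
  [0,0,0.12,0,0,0,0.3],
  [0,0,0.15,0,0,0,0.3],
])

```text
time_s: 15.38
ee_pos: [0.4291, -0.2657, 0.1751]
eef_rot: [3.139, -0.007, -3.041]
force: [0.0, -0.1, -0.5]
grip_width: 0.0609
```

```bash
python3 - <<'E'
from h import *
P=cams.camera('scene');save(P,'b1')
o=ctrl.get_obs();print(o['ee_pos'],o['eef_rot'],o['grip_width'],o['force'])
E
```

```text
[ 0.43088772 -0.26694273  0.18100702] [-3.13914616e+00 -9.29898817e-04 -3.04090975e+00] 0.060976710193251626 [ 0.65980028 -1.6885203   5.49345664]
```

View pics/b1.png

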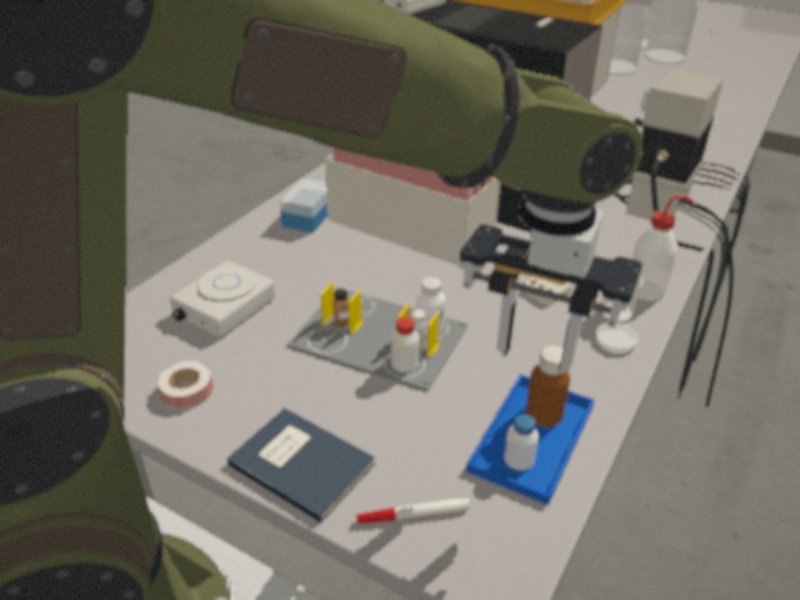

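Both bottles stand upright in the tray (547,385) and (521,445). Now the vial, with the jaws turned by 90°.

servo_tool([
  [0.007,0.02,0,0,0,-0.1,0.3],
  [0.014,0.04,0,0,0,-0.2,0.3],
  [0.021,0.065,0,0,0,-0.3,0.3],
  [0.029,0.09,0,0,0,-0.4,0.3],
  [0.038,0.115,0,0,0,-0.5,0.3],
  [0.046,0.14,0,0,0,-0.6,0.3],
  [0.054,0.165,0,0,0,-0.7,0.3],
  [0.062,0.19,0,0,0,-0.8,0.3],
])

```text
time_s: 16.1
ee_pos: [0.4931, -0.0757, 0.1816]
eef_rot: [-3.139, -0.0, 2.437]
force: [0.9, -0.4, -0.3]
grip_width: 0.0612
```

```bash
python3 - <<'E'
from h import *
P=cams.camera('top')
o=ctrl.get_obs();print(o['ee_pos'],o['eef_rot'],o['grip_width'],o['qpos'])
E
```

```text
[ 0.49396773 -0.07248446  0.18162335] [-3.14039468e+00 -7.67506123e-04  2.42811357e+00] 0.06118441474303434 [-2.18699158e-01  2.09536307e-01  1.69165315e+00 -7.28994431e-04
  1.24164758e+00 -1.07578080e+00]
```

Remaining shift: (0.0515, 0.1565), turn -0.757.

servo_tool([
  [0.008,0.022,0,0,0,-0.11,0.3],
  [0.016,0.045,0,0,0,-0.22,0.3],
  [0.024,0.067,0,0,0,-0.33,0.3],
  [0.031,0.09,0,0,0,-0.44,0.3],
  [0.039,0.115,0,0,0,-0.55,0.3],
  [0.047,0.14,0,0,0,-0.66,0.3],
  [0.0515,0.1565,0,0,0,-0.757,0.3],
  [0.0515,0.1565,0,0,0,-0.757,0.3],
])

```text
time_s: 16.82
ee_pos: [0.5458, 0.0865, 0.1819]
eef_rot: [-3.141, -0.001, 1.668]
force: [-0.1, -0.3, -0.5]
grip_width: 0.0611
```

```bash
python3 - <<'E'
from h import *
P=cams.camera('scene');save(P,'b2')
o=ctrl.get_obs();print(o['ee_pos'],o['eef_rot'],o['grip_width'])
w=cloud(P);near=(np.abs(w[...,0]-.546)<.02)&(np.abs(w[...,1]-.084)<.018)&(np.abs(w[...,2]-.066)<.004); print(w[near].mean(0),near.sum())
for n,z in (('brown_vial_center',.036),):
    for r in cams.place_of(P,n)[:2]: print(r,atz(P,r['at'][0]*512,r['at'][1]*384,z))
E
```

```text
[0.54542339 0.08506989 0.18182038] [-3.14035677e+00 -8.16354752e-04  1.67367188e+00] 0.06110758299021553
[0.54374386 0.08316482 0.06630351] 50
{'at': [0.4207, 0.5133], 'p': 0.53} [0.54078772 0.08833503 0.036     ]
```

View pics/b2.png

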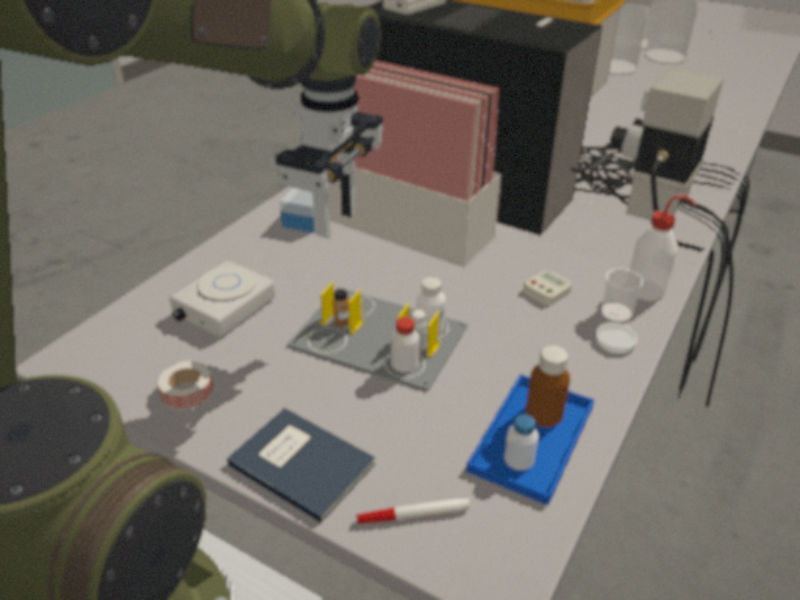

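The turned gripper (330,180) is above the vial (342,308), jaws along the lane. Descending.

servo_tool([
  [0,-0.0005,-0.02,0,0,0,0.3],
  [0,-0.0005,-0.04,0,0,0,0.3],
  [0,-0.0005,-0.06,0,0,0,0.3],
  [0,-0.0005,-0.08,0,0,0,0.3],
  [0,-0.0005,-0.095,0,0,0,0.3],
  [0,-0.0005,-0.1,0,0,0,0.3],
  [0,-0.0005,-0.1,0,0,0,0.3],
  [0,-0.0005,-0.1,0,0,0,0.3],
])

```text
time_s: 17.58
ee_pos: [0.5456, 0.083, 0.0827]
eef_rot: [-3.141, -0.001, 1.675]
force: [1.1, -0.1, 0.4]
grip_width: 0.0613
```

```bash
python3 - <<'E'
from h import *
P=cams.camera('scene');save(P,'b3')
o=ctrl.get_obs();print(o['ee_pos'],o['eef_rot'],o['grip_width'])
E
```

```text
[0.54579736 0.08320371 0.08301981] [ 3.14132933e+00 -5.78251012e-04  1.67499280e+00] 0.06103781114123993
```

View pics/b3.png

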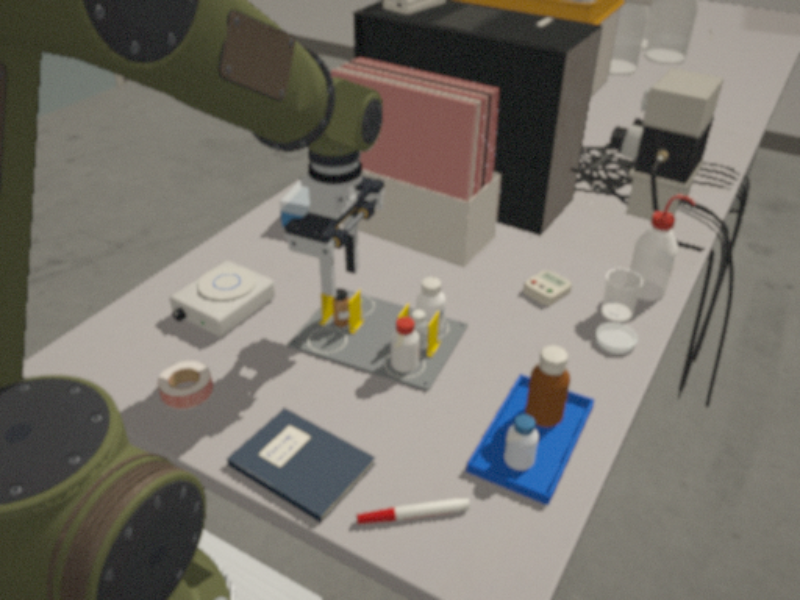

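The fingers straddle the vial just above the guards (340,290). Going down to grip.

servo_tool([
  [0,0.001,-0.015,0,0,0,0.3],
  [0,0.001,-0.03,0,0,0,0.3],
  [0,0.001,-0.045,0,0,0,0.3],
  [0,0.001,-0.055,0,0,0,0.3],
  [0,0.001,-0.061,0,0,0,0.3],
  [0,0.001,-0.0625,0,0,0,0.3],
  [0,0.001,-0.0625,0,0,0,0.3],
  [0,0.001,-0.0625,0,0,0,0.3],
])

```text
time_s: 18.3
ee_pos: [0.5462, 0.0842, 0.0213]
eef_rot: [3.14, -0.001, 1.675]
force: [0.4, 0.1, 0.2]
grip_width: 0.0607
```

servo_tool([
  [0,0,0,0,0,0,0],
  [0,0,0,0,0,0,-0.2],
  [0,0,0,0,0,0,-0.4],
  [0,0,0,0,0,0,-1],
  [0,0,0,0,0,0,-1],
  [0,0,0,0,0,0,-1],
  [0,0,0,0,0,0,-1],
  [0,0,0,0,0,0,-1],
], newtons=15)

```text
time_s: 18.97
ee_pos: [0.5463, 0.0843, 0.0214]
eef_rot: [3.14, -0.001, 1.675]
force: [-0.6, -0.0, 0.7]
grip_width: 0.0266
```

servo_tool([
  [0,0,0,0,0,0,-1],
  [0,0,0,0,0,0,-1],
  [0,0,0,0,0,0,-1],
  [0,0,0,0,0,0,-1],
  [0,0,0,0,0,0,-1],
  [0,0,0,0,0,0,-1],
  [0,0,0,0,0,0,-1],
  [0,0,0,0,0,0,-1],
])

```text
time_s: 19.63
ee_pos: [0.5463, 0.0842, 0.0214]
eef_rot: [3.14, -0.001, 1.675]
force: [0.7, -0.5, 0.4]
grip_width: 0.026
```

```bash
python3 - <<'E'
from h import *
P=cams.camera('scene');save(P,'b4')
o=ctrl.get_obs();print(o['ee_pos'],o['eef_rot'],o['grip_width'],o['force'])
w=cloud(P);near=(np.abs(w[...,0]-.546)<.02)&(np.abs(w[...,1]-.084)<.018)&(np.abs(w[...,2]-.066)<.004); print(w[near].mean(0),near.sum())
E
```

```text
[0.54629678 0.0842357  0.02138684] [ 3.14015548e+00 -5.61139141e-04  1.67505805e+00] 0.026279187253761372 [0.5023431  0.59838192 0.36871103]
[0.55130992 0.07946074 0.0667021 ] 41
```

View pics/b4.png

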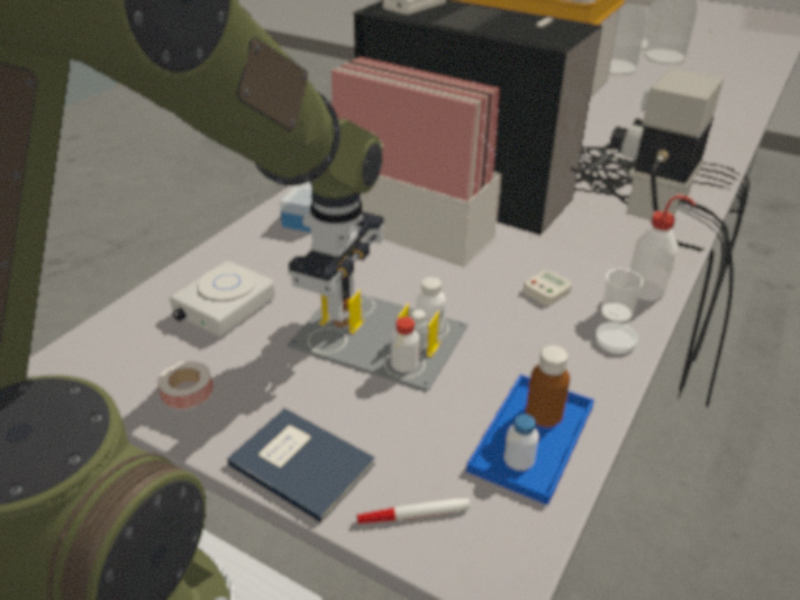

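The vial is gripped (opening 26 mm for its 27 mm) and the guards are untouched. Lifting.

servo_tool([
  [0,0,0.005,0,0,0,-1],
  [0,0,0.015,0,0,0,-1],
  [0,0,0.035,0,0,0,-1],
  [0,0,0.06,0,0,0,-1],
  [0,0,0.085,0,0,0,-1],
  [0,0,0.11,0,0,0,-1],
  [0,0,0.13,0,0,0,-1],
  [0,0,0.13,0,0,0,-1],
])

```text
time_s: 20.35
ee_pos: [0.5479, 0.0844, 0.1565]
eef_rot: [3.133, -0.0, 1.675]
force: [-0.0, -0.3, -0.1]
grip_width: 0.0266
```

```bash
python3 - <<'E'
from h import *
P=cams.camera('scene');save(P,'b5')
o=ctrl.get_obs();print(o['ee_pos'],o['eef_rot'],o['grip_width'],o['force'])
E
```

```text
[0.54712039 0.08431508 0.15393402] [ 3.13587132e+00 -5.24614447e-04  1.67504096e+00] 0.026375386320305255 [-0.151275    0.2233179   0.00647595]
```

View pics/b5.png

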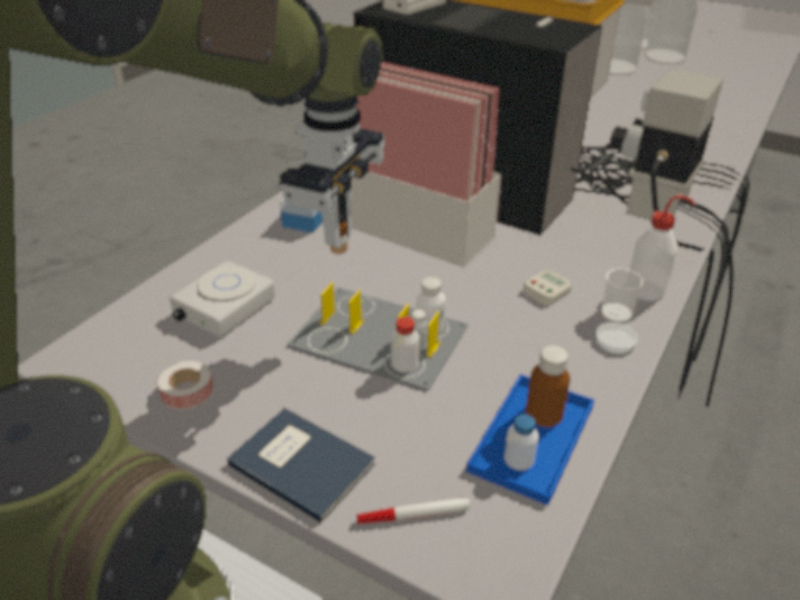

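The vial hangs in the fingers (340,240). Moving to the stirrer.

servo_tool([
  [-0.004,0.015,0,0,0,0,-1],
  [-0.012,0.045,0,0,0,0,-1],
  [-0.02,0.08,0,0,0,0,-1],
  [-0.029,0.115,0,0,0,0,-1],
  [-0.038,0.15,0,0,0,0,-1],
  [-0.045,0.175,0,0,0,0,-1],
  [-0.049,0.1897,0,0,0,0,-1],
  [-0.049,0.1897,0,0,0,0,-1],
])

```text
time_s: 21.07
ee_pos: [0.4967, 0.2763, 0.1528]
eef_rot: [3.137, -0.0, 1.678]
force: [0.1, -0.5, -1.1]
grip_width: 0.0262
```

```bash
python3 - <<'E'
from h import *
P=cams.camera('scene')
o=ctrl.get_obs();print(o['ee_pos'],o['eef_rot'],o['grip_width'],o['force'])
E
```

```text
[0.49726174 0.27479978 0.15286338] [3.13743420e+00 1.03169828e-04 1.67727343e+00] 0.026255979186167785 [ 0.73706413 -0.28279589 -1.28392525]
```

servo_tool([
  [0,0,-0.015,0,0,0,-1],
  [0.0005,-0.0005,-0.035,0,0,0,-1],
  [0.0005,-0.0005,-0.055,0,0,0,-1],
  [0.0005,-0.0005,-0.07,0,0,0,-1],
  [0.0005,-0.0005,-0.08,0,0,0,-1],
  [0.0005,-0.0005,-0.083,0,0,0,-1],
  [0.0005,-0.0005,-0.083,0,0,0,-1],
  [0.0005,-0.0005,-0.083,0,0,0,-1],
])

```text
time_s: 21.78
ee_pos: [0.4982, 0.2741, 0.0705]
eef_rot: [3.137, -0.0, 1.677]
force: [0.3, 0.0, 0.4]
grip_width: 0.0261
```

```bash
python3 - <<'E'
from h import *
for c in ('scene','top'):
    P=cams.camera(c)
    u,v=proj(P,[.498,.274,.06]).astype(int); print(c,[proj(P,p)-[u-45,v-40] for p in ([.498,.274,.045],)])
    cv2.imwrite('pics/b6%s.png'%c,cv2.resize(P['image'][v-40:v+40,u-45:u+45],None,fx=7,fy=7,interpolation=cv2.INTER_CUBIC)[:,:,::-1])
o=ctrl.get_obs();print(o['ee_pos'],o['eef_rot'],o['grip_width'],o['force'])
E
```

```text
scene [array([46.43433835, 45.04930733])]
top [array([47.40175572, 41.23663295])]
[0.49827205 0.27435613 0.07085605] [ 3.13597912e+00 -3.75470187e-04  1.67711376e+00] 0.02610675086110027 [0.23074893 0.71955671 0.11576871]
```

View pics/b6scene.png

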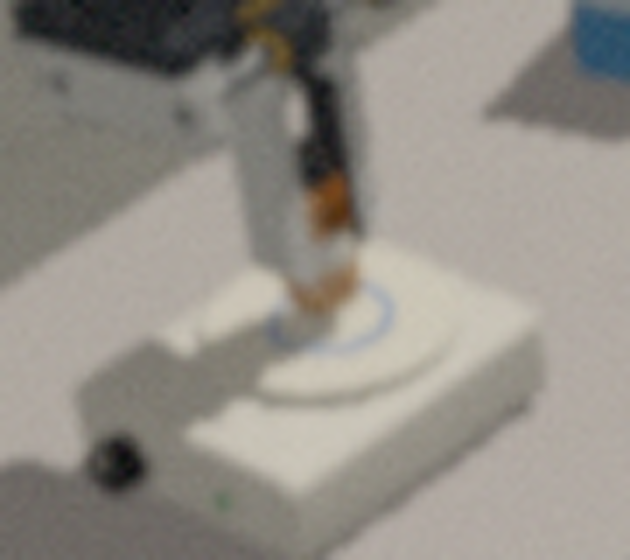

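The vial's foot (325,300) is about 10 mm above the plate, over the ring. Lowering.

servo_tool([
  [0,0,-0.003,0,0,0,-1],
  [0,0,-0.006,0,0,0,-1],
  [0,0,-0.008,0,0,0,-1],
  [0,0,-0.009,0,0,0,-1],
  [0,0,-0.009,0,0,0,-1],
  [0,0,-0.009,0,0,0,-1],
  [0,0,-0.009,0,0,0,-1],
  [0,0,-0.009,0,0,0,-1],
])

```text
time_s: 22.55
ee_pos: [0.4983, 0.2744, 0.062]
eef_rot: [3.136, -0.0, 1.677]
force: [-0.5, 0.9, -0.4]
grip_width: 0.0263
```

servo_tool([
  [0,0,-0.0005,0,0,0,-1],
  [0,0,-0.001,0,0,0,-1],
  [0,0,-0.0015,0,0,0,-1],
  [0,0,-0.0015,0,0,0,-1],
  [0,0,-0.0015,0,0,0,-1],
  [0,0,-0.0015,0,0,0,-1],
  [0,0,-0.0015,0,0,0,-1],
  [0,0,-0.0015,0,0,0,-1],
])

```text
time_s: 23.22
ee_pos: [0.4983, 0.2744, 0.0604]
eef_rot: [3.136, -0.0, 1.677]
force: [0.2, 0.0, 1.1]
grip_width: 0.0265
```

```bash
python3 - <<'E'
from h import *
for c in ('scene',):
    P=cams.camera(c)
    u,v=proj(P,[.498,.274,.06]).astype(int)
    cv2.imwrite('pics/b7%s.png'%c,cv2.resize(P['image'][v-40:v+40,u-45:u+45],None,fx=7,fy=7,interpolation=cv2.INTER_CUBIC)[:,:,::-1])
o=ctrl.get_obs();print(o['ee_pos'],o['eef_rot'],o['grip_width'],o['force'])
E
```

```text
[0.49831371 0.27443022 0.06045518] [ 3.13580624e+00 -4.77488037e-04  1.67717818e+00] 0.026419497374217116 [-0.28178514 -0.12726181  1.0147237 ]
```

View pics/b7scene.png

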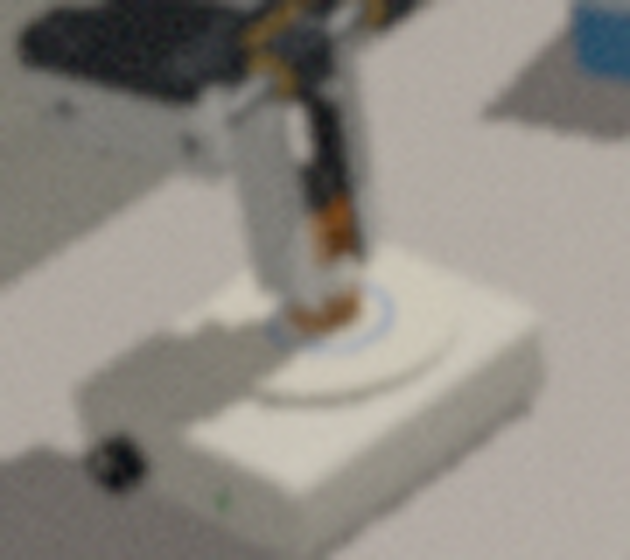

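The vial's foot (325,318) is on the plate within the ring, with light contact (about 1 N). Releasing it.

servo_tool([
  [0,0,0,0,0,0,-0.4],
  [0,0,0,0,0,0,-0.3],
  [0,0,0,0,0,0,-0.2],
  [0,0,0,0,0,0,-0.1],
  [0,0,0,0,0,0,0],
  [0,0,0,0,0,0,0.1],
  [0,0,0,0,0,0,0.2],
  [0,0,0,0,0,0,0.2],
])

```text
time_s: 23.93
ee_pos: [0.4983, 0.2744, 0.0604]
eef_rot: [3.136, -0.0, 1.677]
force: [-0.1, 0.3, 0.8]
grip_width: 0.0561
```

servo_tool([
  [0,0,0.01,0,0,0,0.2],
  [0,0,0.03,0,0,0,0.2],
  [0,0,0.05,0,0,0,0.2],
  [0,0,0.075,0,0,0,0.2],
  [0,0,0.1,0,0,0,0.2],
  [0,0,0.12,0,0,0,0.2],
  [0,0,0.13,0,0,0,0.2],
  [0,0,0.13,0,0,0,0.2],
])

```text
time_s: 24.6
ee_pos: [0.499, 0.2747, 0.1931]
eef_rot: [3.132, -0.002, 1.677]
force: [-0.2, 0.2, 0.9]
grip_width: 0.0562
```

```bash
python3 - <<'E'
from h import *
for c in ('scene','top'):
    P=cams.camera(c)
    u,v=proj(P,[.498,.274,.06]).astype(int)
    cv2.imwrite('pics/b8%s.png'%c,cv2.resize(P['image'][v-40:v+40,u-45:u+45],None,fx=7,fy=7,interpolation=cv2.INTER_CUBIC)[:,:,::-1])
    w=cloud(P);near=(np.abs(w[...,0]-.498)<.03)&(np.abs(w[...,1]-.274)<.03)&(np.abs(w[...,2]-.105)<.004); print(w[near].mean(0),near.sum())
o=ctrl.get_obs();print(o['ee_pos'],o['eef_rot'],o['grip_width'],o['force'])
E
```

```text
[0.49622306 0.27253353 0.10582362] 44
[0.49822453 0.27488738 0.1048875 ] 69
[0.49807969 0.274274   0.18980732] [ 3.13640836e+00 -2.52254773e-04  1.67711437e+00] 0.05594496621136611 [0.51131851 0.31474868 0.01433022]
```

View pics/b8scene.png

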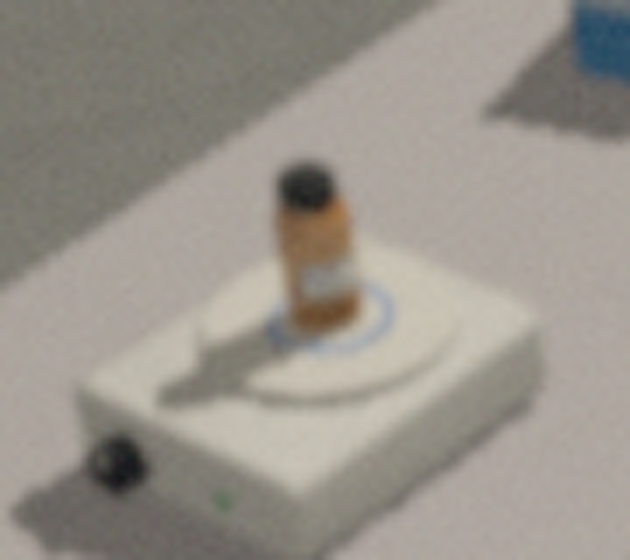

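View pics/b8top.png

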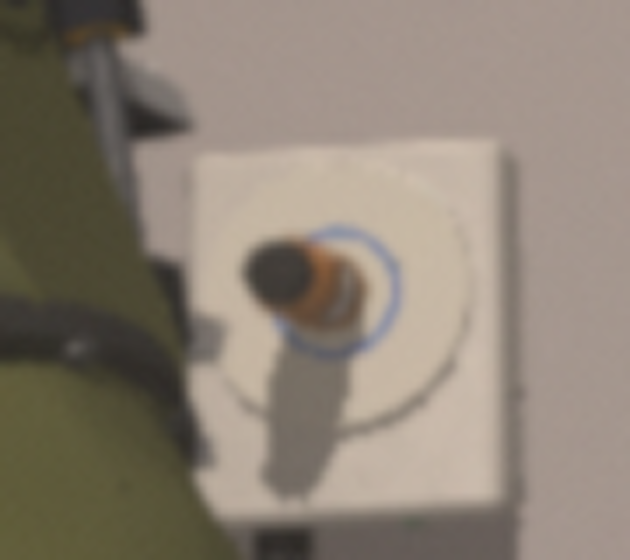

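servo_tool([
  [-0.001,-0.02,0,0,0,0.11,0.5],
  [-0.003,-0.05,0,0,0,0.22,0.5],
  [-0.005,-0.085,0,0,0,0.33,0.5],
  [-0.008,-0.12,0,0,0,0.44,0.5],
  [-0.012,-0.155,0,0,0,0.55,0.5],
  [-0.016,-0.19,0,0,0,0.66,0.5],
  [-0.02,-0.225,0,0,0,0.77,0.5],
  [-0.025,-0.26,0,0,0,0.88,0.5],
])

```text
time_s: 25.37
ee_pos: [0.472, 0.0129, 0.1883]
eef_rot: [3.138, -0.002, 2.562]
force: [0.6, -0.1, 0.8]
grip_width: 0.0706
```

```bash
python3 - <<'E'
from h import *
P=cams.camera('top'); w=cloud(P)
o=ctrl.get_obs();print(o['ee_pos'],o['eef_rot'],o['grip_width'],o['force'])
for n,z,x,y in (('brown',.115,.52,-.264),('blue',.075,.43,-.266)):
    m=(np.abs(w[...,0]-x)<.03)&(np.abs(w[...,1]-y)<.03)&(np.abs(w[...,2]-z)<.004); print(n,w[m].mean(0),m.sum())
E
```

```text
[0.47145936 0.00853294 0.18827384] [ 3.13891873e+00 -1.89535750e-03  2.57581347e+00] 0.07069950482927982 [-0.34508887 -2.65101785  0.38445845]
brown [ 0.52093544 -0.26227653  0.11402092] 181
blue [ 0.43035173 -0.26458451  0.07399299] 88
```

The top crop shows the vial upright with its foot inside the blue ring (338,292) and roughly centred, perhaps 2-3 mm off. Both bottles stand in the tray where I put them. Next I'll fetch the blue-cap bottle.

servo_tool([
  [-0.006,-0.036,0,0,0,0.1,0.6],
  [-0.012,-0.072,0,0,0,0.2,0.6],
  [-0.017,-0.108,0,0,0,0.3,0.6],
  [-0.022,-0.144,0,0,0,0.4,0.6],
  [-0.028,-0.18,0,0,0,0.5,0.6],
  [-0.034,-0.216,0,0,0,0.6,0.6],
  [-0.039,-0.25,0,0,0,0.666,0.6],
  [-0.042,-0.2745,0,0,0,0.666,0.6],
])

```text
time_s: 26.08
ee_pos: [0.4281, -0.2681, 0.1867]
eef_rot: [3.137, -0.004, -3.038]
force: [0.7, 0.1, -0.5]
grip_width: 0.0752
```

```bash
python3 - <<'E'
from h import *
P=cams.camera('scene');save(P,'c1')
o=ctrl.get_obs();print(o['ee_pos'],o['eef_rot'],o['grip_width'],o['force'])
E
```

```text
[ 0.42785643 -0.27071314  0.18658759] [ 3.13820652 -0.00399095 -3.04326165] 0.07515144763411355 [-1.46036637 -1.15407086 -1.65686654]
```

View pics/c1.png

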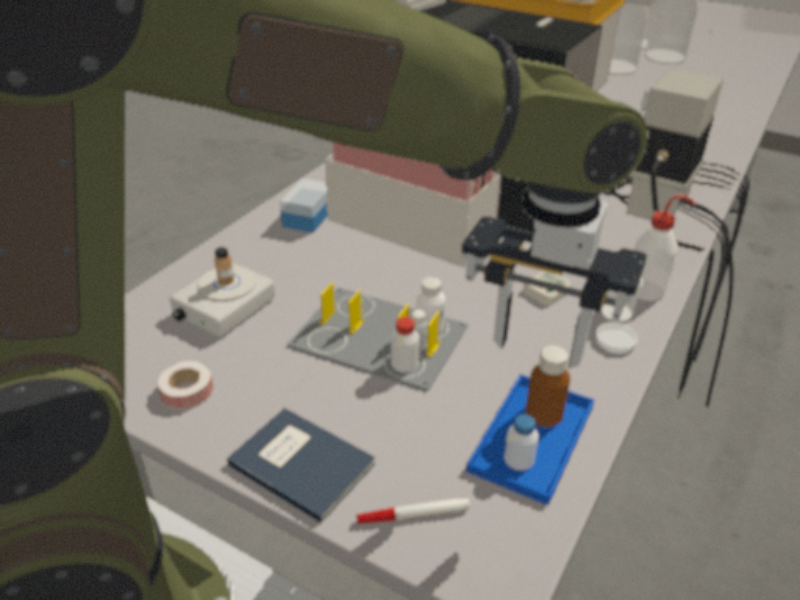

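The gripper (560,270) is over the blue-cap bottle, and the vial stands on the stirrer (223,268). Descending.

servo_tool([
  [0.0015,0.0045,-0.02,0,0,0,0.6],
  [0.0015,0.0045,-0.04,0,0,0,0.6],
  [0.0015,0.0045,-0.06,0,0,0,0.6],
  [0.0015,0.0045,-0.08,0,0,0,0.6],
  [0.0015,0.0045,-0.09,0,0,0,0.6],
  [0.0015,0.0045,-0.09,0,0,0,0.6],
  [0.0015,0.0045,-0.09,0,0,0,0.6],
  [0.0015,0.0045,-0.09,0,0,0,0.6],
])

```text
time_s: 26.8
ee_pos: [0.4297, -0.2664, 0.0974]
eef_rot: [3.139, -0.003, -3.043]
force: [-0.2, -0.4, -0.1]
grip_width: 0.0748
```

```bash
python3 - <<'E'
from h import *
P=cams.camera('scene');save(P,'c2')
o=ctrl.get_obs();print(o['ee_pos'],o['eef_rot'],o['grip_width'],o['force'])
E
```

```text
[ 0.42979879 -0.26643811  0.09754478] [ 3.13917453e+00 -2.91919614e-03 -3.04314509e+00] 0.07525195532202092 [-0.34263656  0.57673562  0.22541094]
```

servo_tool([
  [0,0,-0.02,0,0,0,0.6],
  [0,0,-0.04,0,0,0,0.6],
  [0,0,-0.06,0,0,0,0.6],
  [0,0,-0.07,0,0,0,0.6],
  [0,0,-0.0745,0,0,0,0.6],
  [0,0,-0.0745,0,0,0,0.5],
  [0,0,-0.0745,0,0,0,0.3],
  [0,0,-0.0745,0,0,0,0.2],
])

```text
time_s: 27.52
ee_pos: [0.4304, -0.2668, 0.0242]
eef_rot: [3.14, -0.002, -3.043]
force: [-0.4, -0.1, -0.3]
grip_width: 0.0605
```

servo_tool([
  [0,0,0,0,0,0,0],
  [0,0,0,0,0,0,-0.1],
  [0,0,0,0,0,0,-1],
  [0,0,0,0,0,0,-1],
  [0,0,0,0,0,0,-1],
  [0,0,0,0,0,0,-1],
  [0,0,0,0,0,0,-1],
  [0,0,0,0,0,0,-1],
], newtons=20)

```text
time_s: 28.18
ee_pos: [0.4305, -0.2669, 0.0245]
eef_rot: [3.141, -0.001, -3.043]
force: [-0.5, 1.4, 5.5]
grip_width: 0.0373
```

```bash
python3 - <<'E'
from h import *
P=cams.camera('scene');save(P,'c3')
o=ctrl.get_obs();print(o['ee_pos'],o['eef_rot'],o['grip_width'],o['force'])
E
```

```text
[ 0.43050882 -0.26690618  0.0245331 ] [ 3.14056905e+00 -1.25308565e-03 -3.04322353e+00] 0.03684865514992706 [-0.81242867  1.29599787  5.55887242]
```

View pics/c3.png

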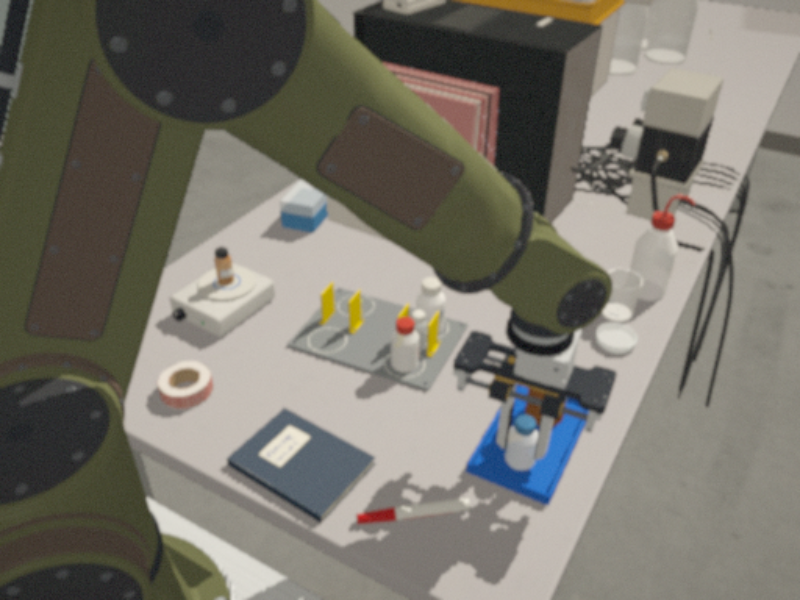

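The blue-cap bottle (525,440) is gripped. Lifting and carrying it back.

servo_tool([
  [0,0,0.005,0,0,0,-1],
  [0,0,0.015,0,0,0,-1],
  [0,0,0.035,0,0,0,-1],
  [0,0,0.06,0,0,0,-1],
  [0,0,0.085,0,0,0,-1],
  [0,0,0.11,0,0,0,-1],
  [0,0,0.13,0,0,0,-1],
  [0,0,0.13,0,0,0,-1],
])

```text
time_s: 28.9
ee_pos: [0.4318, -0.2678, 0.1592]
eef_rot: [-3.138, 0.004, -3.043]
force: [-0.0, -0.2, -0.1]
grip_width: 0.0371
```

servo_tool([
  [0.004,0.015,0,0,0,0,-1],
  [0.01,0.045,0,0,0,0,-1],
  [0.016,0.08,0,0,0,0,-1],
  [0.023,0.115,0,0,0,0,-1],
  [0.03,0.15,0,0,0,0,-1],
  [0.037,0.185,0,0,0,0,-1],
  [0.044,0.22,0,0,0,0,-1],
  [0.051,0.255,0,0,0,0,-1],
])

```text
time_s: 29.57
ee_pos: [0.4825, -0.0111, 0.159]
eef_rot: [-3.138, 0.003, -3.043]
force: [0.4, -0.5, -1.5]
grip_width: 0.037
```

```bash
python3 - <<'E'
from h import *
P=cams.camera('scene')
o=ctrl.get_obs();print(o['ee_pos'],o['eef_rot'],o['grip_width'],o['force'])
E
```

```text
[ 0.48322138 -0.00648168  0.15902538] [-3.13952199  0.00375805 -3.04080297] 0.03758852104877647 [-0.59753862  2.75938184 -0.31264256]
```

servo_tool([
  [0.006,0.03,0,0,0,0,-1],
  [0.012,0.06,0,0,0,0,-1],
  [0.0157,0.08,0,0,0,0,-1],
  [0.0157,0.0857,-0.01,0,0,0,-1],
  [0.0157,0.0857,-0.03,0,0,0,-1],
  [0.0157,0.0857,-0.055,0,0,0,-1],
  [0.0157,0.0857,-0.075,0,0,0,-1],
  [0.0157,0.0857,-0.08,0,0,0,-1],
])

```text
time_s: 30.28
ee_pos: [0.4968, 0.0784, 0.0754]
eef_rot: [-3.139, -0.002, -3.041]
force: [-0.5, -0.1, -1.4]
grip_width: 0.037
```

```bash
python3 - <<'E'
from h import *
P=cams.camera('scene');save(P,'c4')
o=ctrl.get_obs();print(o['ee_pos'],o['eef_rot'],o['grip_width'],o['force'])
E
```

```text
[0.4972917  0.07847264 0.07628077] [-3.13943684e+00 -9.93783853e-04 -3.04115849e+00] 0.03721453838527342 [-0.416011    0.36689654 -1.89948049]
```

View pics/c4.png

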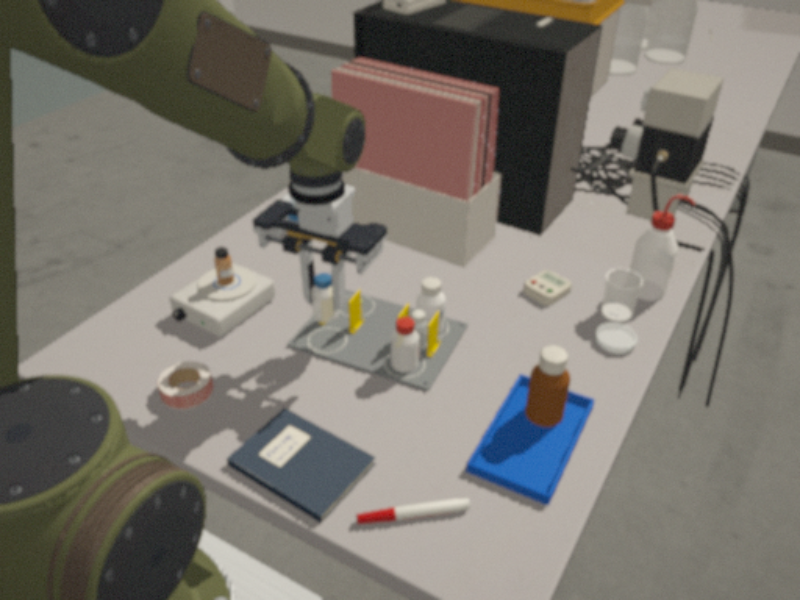

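The bottle (323,300) is above its ring (328,341). Lowering.

servo_tool([
  [0.0005,0.0005,-0.012,0,0,0,-1],
  [0.001,0.0007,-0.024,0,0,0,-1],
  [0.001,0.0007,-0.034,0,0,0,-1],
  [0.001,0.0007,-0.042,0,0,0,-1],
  [0.001,0.0007,-0.046,0,0,0,-1],
  [0.001,0.0007,-0.047,0,0,0,-1],
  [0.001,0.0007,-0.047,0,0,0,-1],
  [0.001,0.0007,-0.047,0,0,0,-1],
])

```text
time_s: 31.0
ee_pos: [0.4986, 0.0792, 0.0298]
eef_rot: [-3.139, -0.0, -3.041]
force: [-0.5, -0.4, -0.4]
grip_width: 0.0372
```

```bash
python3 - <<'E'
from h import *
for c in ('scene',):
    P=cams.camera(c)
    u,v=proj(P,[.4972,.0795,.03]).astype(int)
    cv2.imwrite('pics/c5%s.png'%c,cv2.resize(P['image'][v-40:v+40,u-45:u+45],None,fx=7,fy=7,interpolation=cv2.INTER_CUBIC)[:,:,::-1])
    w=cloud(P); hsv=cv2.cvtColor(P['image'],cv2.COLOR_RGB2HSV)
    m=(np.abs(w[...,0]-.4972)<.025)&(np.abs(w[...,1]-.0792)<.02)&(hsv[...,0]>100)&(hsv[...,0]<125)&(hsv[...,1]>100)&(w[...,2]<.09); print(w[m].mean(0),m.sum(),np.ptp(w[m],axis=0),w[m].max(0))
o=ctrl.get_obs();print(o['ee_pos'],o['eef_rot'],o['grip_width'],o['force'])
E
```

```text
[0.4931198  0.07584469 0.07926409] 61 [0.02146093 0.0321185  0.02017721] [0.50451571 0.09782683 0.08451513]
[0.49859068 0.07922392 0.02982563] [-3.13943704e+00 -1.37106639e-04 -3.04109074e+00] 0.03689463790992827 [ 0.17511595  0.30562648 -0.94764694]
```

View pics/c5scene.png

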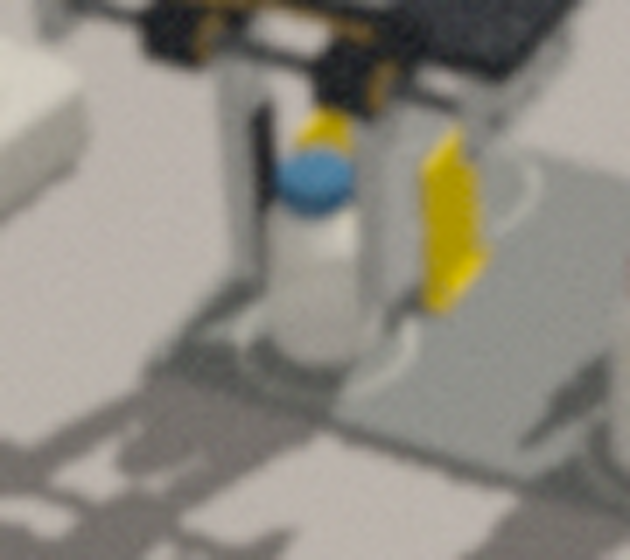

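The bottle is about 4 mm above its ring mark and within it. Setting it down and releasing.

servo_tool([
  [0,0,-0.0015,0,0,0,-1],
  [0,0,-0.003,0,0,0,-1],
  [0,0,-0.004,0,0,0,-1],
  [0,0,-0.0045,0,0,0,-1],
  [0,0,-0.0045,0,0,0,-1],
  [0,0,-0.0045,0,0,0,-1],
  [0,0,-0.0045,0,0,0,-1],
  [0,0,-0.0045,0,0,0,-1],
])

```text
time_s: 31.72
ee_pos: [0.4987, 0.0792, 0.0256]
eef_rot: [-3.139, 0.0, -3.041]
force: [-2.0, 0.4, 5.4]
grip_width: 0.0371
```

```bash
python3 - <<'E'
from h import *
P=cams.camera('scene')
o=ctrl.get_obs();print(o['ee_pos'],o['eef_rot'],o['grip_width'],o['force'])
E
```

```text
[0.4987273  0.07923062 0.02556004] [-3.13945347e+00  1.84115214e-04 -3.04118354e+00] 0.037018178648232786 [-1.03560111 -0.52298182  5.7822898 ]
```

Contact at 5.5 N. Releasing.

servo_tool([
  [0,0,0,0,0,0,-0.15],
  [0,0,0,0,0,0,0],
  [0,0,0,0,0,0,0.15],
  [0,0,0,0,0,0,0.3],
  [0,0,0,0,0,0,0.4],
  [0,0,0,0,0,0,0.5],
  [0,0,0,0,0,0,0.5],
  [0,0,0,0,0,0,0.5],
])

```text
time_s: 32.43
ee_pos: [0.4987, 0.0792, 0.0256]
eef_rot: [-3.139, 0.0, -3.041]
force: [0.4, 0.6, -0.9]
grip_width: 0.0706
```

servo_tool([
  [0,0,0.01,0,0,0,0.5],
  [0,0,0.03,0,0,0,0.5],
  [0,0,0.055,0,0,0,0.5],
  [0,0,0.08,0,0,0,0.5],
  [0,0,0.11,0,0,0,0.5],
  [0,0,0.14,0,0,0,0.5],
  [0,0,0.17,0,0,0,0.5],
  [0,0,0.17,0,0,0,0.5],
])

```text
time_s: 33.1
ee_pos: [0.5005, 0.0794, 0.202]
eef_rot: [-3.139, 0.009, -3.041]
force: [0.7, -0.4, 0.1]
grip_width: 0.0702
```

```bash
python3 - <<'E'
from h import *
P=cams.camera('scene')
u,v=proj(P,[.4972,.0795,.03]).astype(int)
cv2.imwrite('pics/c6.png',cv2.resize(P['image'][v-40:v+40,u-45:u+45],None,fx=7,fy=7,interpolation=cv2.INTER_CUBIC)[:,:,::-1])
w=cloud(P)
m=(np.abs(w[...,0]-.4972)<.025)&(np.abs(w[...,1]-.0792)<.02)&(np.abs(w[...,2]-.076)<.003); print(w[m].mean(0),m.sum())
o=ctrl.get_obs();print(o['ee_pos'],o['eef_rot'],o['grip_width'],o['force'])
E
```

```text
[0.49683379 0.07761434 0.07662585] 64
[0.49975011 0.07933767 0.19900773] [-3.13936104  0.00596098 -3.04110871] 0.0705364132099849 [-0.52795173  0.68111263 -0.81550685]
```

View pics/c6.png

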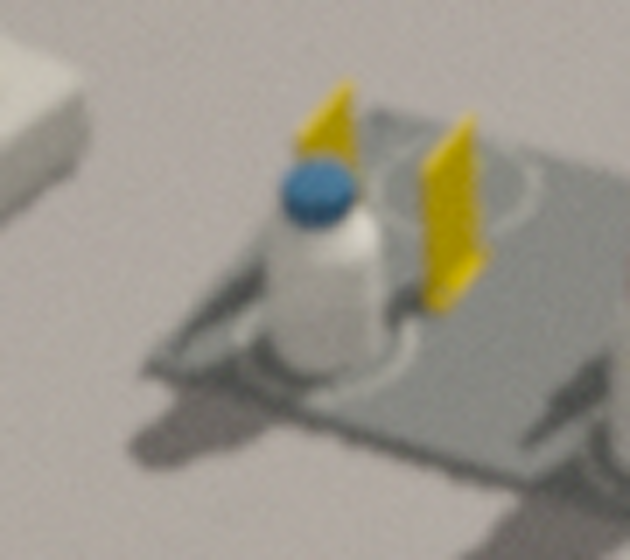

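The blue-cap bottle is upright on its ring, its cap within 1 mm of the original measurement. Now the brown bottle.

servo_tool([
  [0.002,-0.03,0,0,0,0,0.9],
  [0.004,-0.065,0,0,0,0,0.9],
  [0.006,-0.105,0,0,0,0,0.9],
  [0.008,-0.145,0,0,0,0,0.9],
  [0.01,-0.185,0,0,0,0,0.9],
  [0.013,-0.225,0,0,0,0,0.9],
  [0.015,-0.265,0,0,0,0,0.9],
  [0.017,-0.3,0,0,0,0,0.9],
])

```text
time_s: 33.82
ee_pos: [0.516, -0.223, 0.1983]
eef_rot: [-3.14, 0.005, -3.042]
force: [1.3, 0.3, 0.6]
grip_width: 0.0894
```

```bash
python3 - <<'E'
from h import *
P=cams.camera('scene')
o=ctrl.get_obs();print(o['ee_pos'],o['eef_rot'],o['grip_width'],o['force'])
E
```

```text
[ 0.51585581 -0.22760487  0.19797785] [-3.13878753  0.00457014 -3.04455277] 0.0892825695698938 [-0.21214416 -4.6808471  -0.70251053]
```

servo_tool([
  [0.002,-0.018,0,0,0,0,0.9],
  [0.0037,-0.0364,0,0,0,0,0.9],
  [0.0037,-0.0364,0,0,0,0,0.9],
  [0.0037,-0.0364,0,0,0,0,0.9],
  [0.0037,-0.0364,-0.015,0,0,0,0.9],
  [0.0037,-0.0364,-0.035,0,0,0,0.9],
  [0.0037,-0.0364,-0.05,0,0,0,0.9],
  [0.0037,-0.0364,-0.05,0,0,0,0.9],
])

```text
time_s: 34.53
ee_pos: [0.5184, -0.2621, 0.1449]
eef_rot: [3.141, 0.0, -3.044]
force: [-0.3, 0.1, -0.5]
grip_width: 0.0894
```

```bash
python3 - <<'E'
from h import *
P=cams.camera('scene');save(P,'c7')
o=ctrl.get_obs();print(o['ee_pos'],o['eef_rot'],o['grip_width'],o['force'])
E
```

```text
[ 0.51904244 -0.26259672  0.14686079] [-3.14060191e+00  2.27500139e-03 -3.04360035e+00] 0.08920077319589106 [0.04590926 0.14145956 1.12434105]
```

View pics/c7.png

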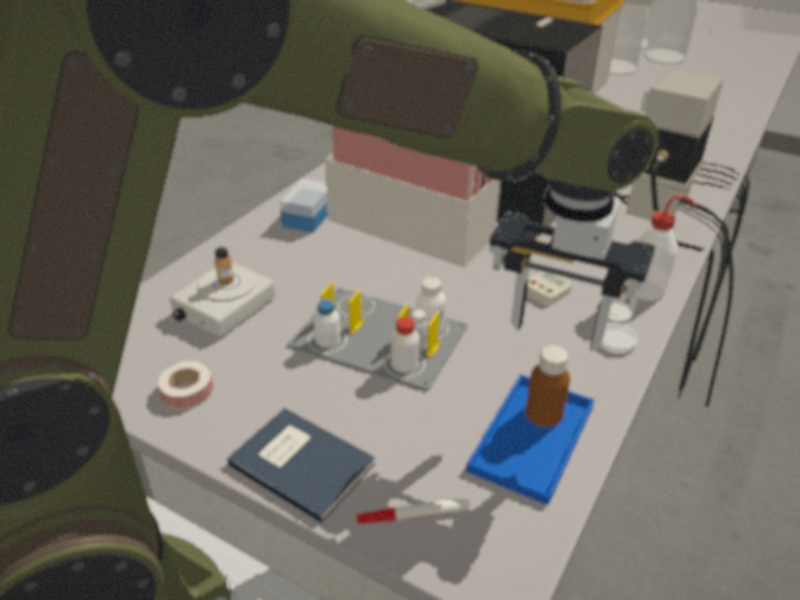

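The gripper (565,290) is straight above the brown bottle (550,380). Going down to z 0.031.

servo_tool([
  [0.0005,-0.0015,-0.02,0,0,0,0.9],
  [0.0005,-0.0015,-0.04,0,0,0,0.9],
  [0.0005,-0.0015,-0.06,0,0,0,0.9],
  [0.0005,-0.0015,-0.08,0,0,0,0.9],
  [0.0005,-0.0015,-0.1,0,0,0,0.9],
  [0.0005,-0.0015,-0.112,0,0,0,0.9],
  [0.0005,-0.0015,-0.114,0,0,0,0.8],
  [0.0005,-0.0015,-0.114,0,0,0,0.6],
])

```text
time_s: 35.25
ee_pos: [0.5198, -0.2639, 0.0333]
eef_rot: [-3.141, 0.002, -3.043]
force: [0.8, 0.1, 1.0]
grip_width: 0.0808
```

servo_tool([
  [0,0,0,0,0,0,0.4],
  [0,0,0,0,0,0,0.2],
  [0,0,0,0,0,0,-1],
  [0,0,0,0,0,0,-1],
  [0,0,0,0,0,0,-1],
  [0,0,0,0,0,0,-1],
  [0,0,0,0,0,0,-1],
  [0,0,0,0,0,0,-1],
], newtons=20)

```text
time_s: 35.92
ee_pos: [0.52, -0.264, 0.034]
eef_rot: [-3.14, 0.003, -3.043]
force: [-1.5, 0.4, 6.0]
grip_width: 0.0514
```

```bash
python3 - <<'E'
from h import *
P=cams.camera('scene')
o=ctrl.get_obs();print(o['ee_pos'],o['eef_rot'],o['grip_width'],o['force'])
E
```

```text
[ 0.52004286 -0.26401436  0.03395668] [-3.14021909e+00  2.93217149e-03 -3.04326413e+00] 0.051740096449617926 [-0.49394487  1.29605767  5.36051976]
```

servo_tool([
  [0,0,0.005,0,0,0,-1],
  [0,0,0.015,0,0,0,-1],
  [0,0,0.035,0,0,0,-1],
  [0,0,0.06,0,0,0,-1],
  [0,0,0.085,0,0,0,-1],
  [0,0,0.11,0,0,0,-1],
  [0,0,0.13,0,0,0,-1],
  [0,0,0.13,0,0,0,-1],
])

```text
time_s: 36.63
ee_pos: [0.5214, -0.2648, 0.169]
eef_rot: [-3.136, 0.009, -3.043]
force: [0.7, -0.3, -0.0]
grip_width: 0.0514
```

servo_tool([
  [0.004,0.015,0,0,0,0,-1],
  [0.01,0.045,0,0,0,0,-1],
  [0.017,0.08,0,0,0,0,-1],
  [0.024,0.115,0,0,0,0,-1],
  [0.031,0.15,0,0,0,0,-1],
  [0.038,0.185,0,0,0,0,-1],
  [0.046,0.22,0,0,0,0,-1],
  [0.054,0.255,0,0,0,0,-1],
])

```text
time_s: 37.3
ee_pos: [0.5751, -0.008, 0.1685]
eef_rot: [-3.136, 0.008, -3.043]
force: [0.8, -1.3, -1.0]
grip_width: 0.0512
```

```bash
python3 - <<'E'
from h import *
P=cams.camera('scene')
o=ctrl.get_obs();print(o['ee_pos'],o['eef_rot'],o['grip_width'],o['force'])
E
```

```text
[ 0.575959   -0.00276749  0.16848229] [-3.13766004  0.00823488 -3.04014146] 0.0510203555906976 [ 1.07012439  5.41171303 -1.72343098]
```

servo_tool([
  [0.006,0.03,0,0,0,0,-1],
  [0.012,0.06,0,0,0,0,-1],
  [0.016,0.085,0,0,0,0,-1],
  [0.016,0.0918,-0.005,0,0,0,-1],
  [0.016,0.0918,-0.02,0,0,0,-1],
  [0.016,0.0918,-0.045,0,0,0,-1],
  [0.016,0.0918,-0.07,0,0,0,-1],
  [0.016,0.0918,-0.08,0,0,0,-1],
])

```text
time_s: 38.02
ee_pos: [0.5901, 0.0884, 0.0846]
eef_rot: [-3.138, 0.003, -3.04]
force: [0.2, 0.6, -1.3]
grip_width: 0.0513
```

```bash
python3 - <<'E'
from h import *
P=cams.camera('scene');save(P,'c8')
o=ctrl.get_obs();print(o['ee_pos'],o['eef_rot'],o['grip_width'],o['force'])
E
```

```text
[0.58997082 0.08837778 0.08420137] [-3.13767496e+00  2.11957602e-03 -3.04045077e+00] 0.051737392143720466 [-1.23006332 -0.10856888 -3.8334531 ]
```

View pics/c8.png

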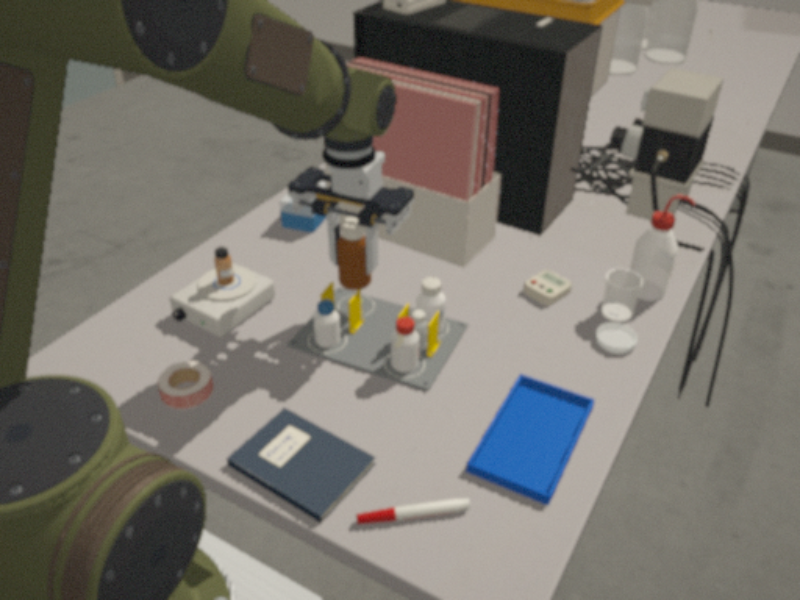

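The brown bottle (353,265) hangs above its ring (355,305). Lowering.

servo_tool([
  [0.0005,0.0003,-0.012,0,0,0,-1],
  [0.001,0.0005,-0.024,0,0,0,-1],
  [0.0015,0.0005,-0.034,0,0,0,-1],
  [0.0015,0.0005,-0.041,0,0,0,-1],
  [0.0015,0.0005,-0.044,0,0,0,-1],
  [0.0015,0.0005,-0.045,0,0,0,-1],
  [0.0015,0.0005,-0.045,0,0,0,-1],
  [0.0015,0.0005,-0.045,0,0,0,-1],
])

```text
time_s: 38.73
ee_pos: [0.5918, 0.0889, 0.0398]
eef_rot: [-3.138, 0.003, -3.04]
force: [-0.8, -0.1, -1.5]
grip_width: 0.0514
```

```bash
python3 - <<'E'
from h import *
P=cams.camera('scene')
u,v=proj(P,[.592,.089,.04]).astype(int)
cv2.imwrite('pics/c9.png',cv2.resize(P['image'][v-40:v+40,u-45:u+45],None,fx=7,fy=7,interpolation=cv2.INTER_CUBIC)[:,:,::-1])
o=ctrl.get_obs();print(o['ee_pos'],o['eef_rot'],o['grip_width'],o['force'])
E
```

```text
[0.59179247 0.08893329 0.03981148] [-3.13768712e+00  3.09082567e-03 -3.04044641e+00] 0.05132332926508556 [ 0.06666058  0.50930428 -1.04443927]
```

View pics/c9.png

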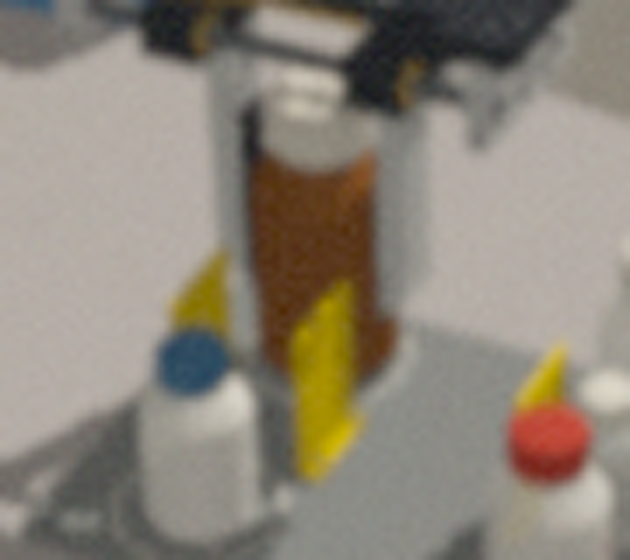

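The bottle's foot is about 5 mm above the ring. Setting it down.

servo_tool([
  [0,0,-0.0015,0,0,0,-1],
  [0,0,-0.003,0,0,0,-1],
  [0,0,-0.004,0,0,0,-1],
  [0,0,-0.0047,0,0,0,-1],
  [0,0,-0.0047,0,0,0,-1],
  [0,0,-0.0047,0,0,0,-1],
  [0,0,-0.0047,0,0,0,-1],
  [0,0,-0.0047,0,0,0,-1],
])

```text
time_s: 39.45
ee_pos: [0.5917, 0.0889, 0.0351]
eef_rot: [-3.138, 0.003, -3.04]
force: [0.4, -0.3, -1.8]
grip_width: 0.0513
```

```bash
python3 - <<'E'
from h import *
P=cams.camera('scene')
o=ctrl.get_obs();print(o['ee_pos'],o['eef_rot'],o['grip_width'],o['force'])
E
```

```text
[0.59176974 0.08892998 0.03505902] [-3.13768538e+00  2.97144280e-03 -3.04044140e+00] 0.05166128787300527 [-0.39455033  0.05265975 -1.56655545]
```

servo_tool([
  [0,0,-0.0005,0,0,0,-1],
  [0,0,-0.001,0,0,0,-1],
  [0,0,-0.001,0,0,0,-1],
  [0,0,-0.001,0,0,0,-1],
  [0,0,-0.001,0,0,0,-1],
  [0,0,-0.001,0,0,0,-1],
  [0,0,-0.001,0,0,0,-1],
  [0,0,-0.001,0,0,0,-1],
])

```text
time_s: 40.17
ee_pos: [0.592, 0.0889, 0.035]
eef_rot: [-3.138, 0.004, -3.04]
force: [-4.6, -0.9, 9.0]
grip_width: 0.0515
```

Contact at 9 N. Releasing.

servo_tool([
  [0,0,0,0,0,0,0.12],
  [0,0,0,0,0,0,0.25],
  [0,0,0,0,0,0,0.4],
  [0,0,0,0,0,0,0.55],
  [0,0,0,0,0,0,0.7],
  [0,0,0,0,0,0,0.8],
  [0,0,0,0,0,0,0.8],
  [0,0,0,0,0,0,0.8],
])

```text
time_s: 40.83
ee_pos: [0.5919, 0.0889, 0.0349]
eef_rot: [-3.138, 0.004, -3.04]
force: [0.6, -0.7, 0.7]
grip_width: 0.0843
```

servo_tool([
  [0,0,0.01,0,0,0,0.8],
  [0,0,0.03,0,0,0,0.8],
  [0,0,0.055,0,0,0,0.8],
  [0,0,0.08,0,0,0,0.8],
  [0,0,0.11,0,0,0,0.8],
  [0,0,0.14,0,0,0,0.8],
  [0,0,0.17,0,0,0,0.8],
  [0,0,0.17,0,0,0,0.8],
])

```text
time_s: 41.5
ee_pos: [0.5937, 0.0891, 0.2122]
eef_rot: [-3.138, 0.013, -3.04]
force: [-0.2, -0.8, 0.5]
grip_width: 0.0847
```

servo_tool([
  [-0.015,-0.015,0,0,0,0,0.8],
  [-0.04,-0.045,0,0,0,0,0.8],
  [-0.065,-0.075,0,0,0,0,0.8],
  [-0.09,-0.105,0,0,0,0,0.8],
  [-0.11,-0.135,0,0,0,0,0.8],
  [-0.13,-0.165,0,0,0,0,0.8],
  [-0.14,-0.19,0,0,0,0,0.8],
  [-0.14,-0.19,0,0,0,0,0.8],
])

```text
time_s: 42.17
ee_pos: [0.4521, -0.1039, 0.2129]
eef_rot: [-3.137, 0.014, -3.043]
force: [-0.9, -0.1, -0.1]
grip_width: 0.0844
```

```bash
python3 - <<'E'
from h import *
T=(('brownb',.116,.592,.089),('blue',.076,.497,.079),('red',.086,.511,-.049),('whiteb',.092,.606,-.039),('wvial',.066,.559,-.0445),('vial',.105,.498,.274))
for c in ('scene','top'):
    P=cams.camera(c); save(P,'d1'+c); w=cloud(P)
    for n,z,x,y in T:
        m=(np.abs(w[...,0]-x)<.02)&(np.abs(w[...,1]-y)<.02)&(np.abs(w[...,2]-z)<.003); print(c,n,w[m].mean(0).round(4),m.sum())
    for n,z in (('brown_vial_center',.075),('stirrer_plate',.045),('blue_cap_bottle_center',.041),('brown_bottle_center',.061)):
        for r in cams.place_of(P,n)[:1]: print(n,round(r['p'],2),atz(P,r['at'][0]*512,r['at'][1]*384,z).round(3))
o=ctrl.get_obs();print(o['ee_pos'],o['grip_width'],o['force'],o['time_s'])
E
```

```text
scene brownb [0.5907 0.087  0.1166] 99
scene blue [0.4973 0.0775 0.0766] 63
scene red [ 0.5103 -0.0506  0.0865] 75
scene whiteb [ 0.6054 -0.0406  0.0925] 83
scene wvial [ 0.5572 -0.0449  0.0666] 45
scene vial [0.4966 0.2726 0.1057] 40
brown_vial_center 0.77 [0.494 0.273 0.075]
stirrer_plate 0.77 [0.501 0.272 0.045]
blue_cap_bottle_center 0.62 [0.496 0.081 0.041]
brown_bottle_center 0.96 [0.58  0.079 0.061]
top brownb [0.5925 0.0897 0.1155] 167
top blue [0.4986 0.0794 0.0756] 84
top red [nan nan nan] 0
top whiteb [ 0.607  -0.0377  0.0914] 112
top wvial [ 0.5593 -0.0439  0.0658] 57
top vial [0.4982 0.2748 0.1054] 66
brown_vial_center 0.63 [0.494 0.276 0.075]
stirrer_plate 0.78 [0.505 0.275 0.045]
blue_cap_bottle_center 0.63 [0.492 0.074 0.041]
brown_bottle_center 0.68 [0.594 0.089 0.061]
[ 0.45389182 -0.10039581  0.21209384] 0.08428985060703975 [ 0.07808963 -0.07996928 -0.01009012] 42.6667<stdin>:6: RuntimeWarning: Mean of empty slice.
  ret = um.true_divide(
```

View pics/d1scene.png

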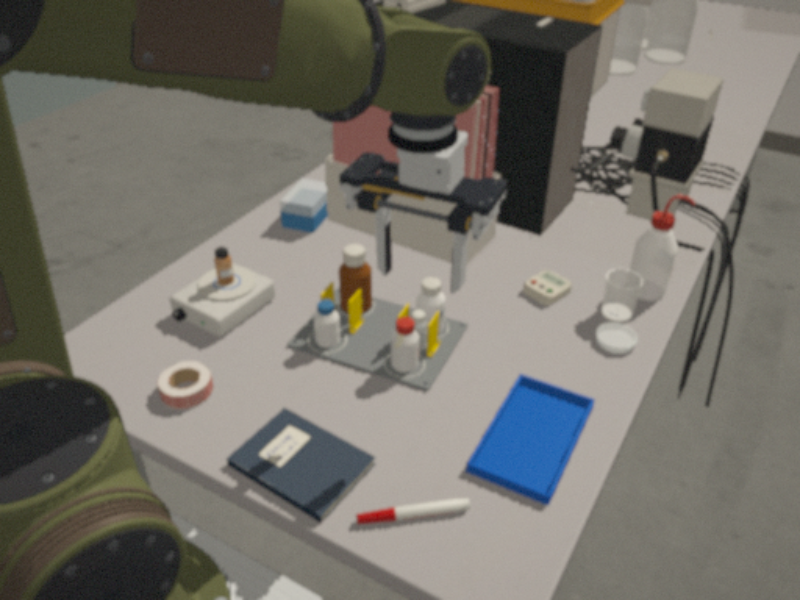

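View pics/d1top.png

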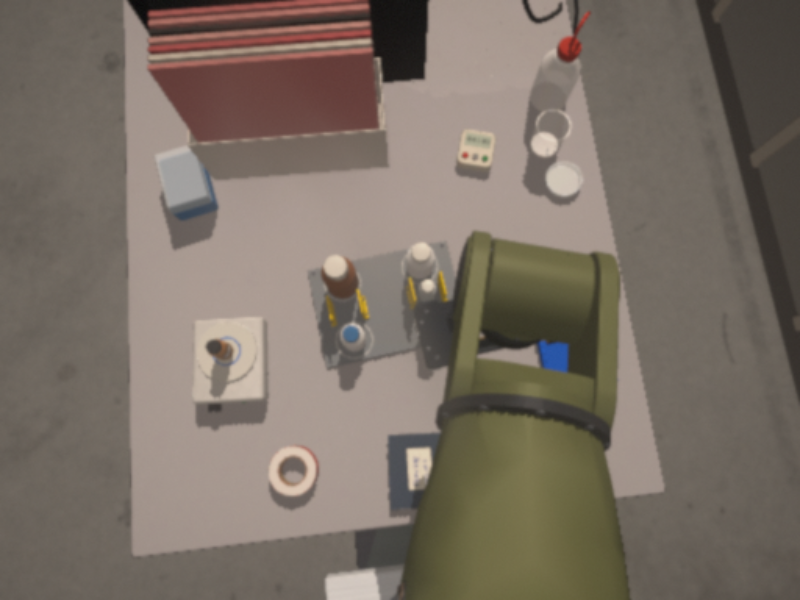

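Both views show every item upright in its place. The bottle caps are within about 1 mm of where they started, the vial is about 1 mm from the ring centre, and the gripper touches nothing. Handing in.

```bash
python3 -c "
from station import hand_in
print(hand_in())"
```

```text
the job is handed in; nothing more can be done
None
```

The job is done and handed in at about 43 s of the 139 s allowed. I moved the brown bottle and then the blue-cap bottle to the side tray, and only then lifted the brown vial. I set the vial on the stirrer plate and put each bottle back on its own ring mark.

**Last checks, against the first pictures:**
- **Vial:** It stands upright. By depth it is about 1 mm from the ring's centre. In the close-up pictures it looked 2–3 mm off.
- **Moved bottles:** Both are upright, with their caps about 1 mm from where they first stood.
- **White-vial lane:** The white vial and white-cap bottle have not moved, within measuring noise of about 1 mm. The red-cap bottle was confirmed only from the scene camera, because the arm hid it from the top camera.
- **Forces:** The highest force I saw between moves was about 9 N, when setting the brown bottle down. Nothing touched the gripper at the end.

**Disagreements:**
- The two cameras differ by a steady 2 mm or so.
- The trained networks put a few points up to about 14 mm away from the depth measurements (worst: the brown bottle, from the scene camera). I relied on the depth and the ring marks instead.

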